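Set up the signal lamp display on the parts counter

ROBOT

A 6-joint arm with a two-finger parallel gripper is mounted at the origin on the work surface. World frame = base frame: x ahead of the robot, y to its left, z up, the work surface at z = 0. Lengths are in m, angles in rad, forces in N, time in s.
With the tool pointing down it reaches from about 0.275 to 1 m from the base axis. Payload 8.4 kg.
Tool frame: the origin (TCP) lies on the centre line of the jaws, within the pads' length; the fingertips stand 17 mm ahead of it and the grasp point (between the pads) lies 2 mm behind it; y points along the fingers, x is the direction in which the jaws open and shut, and the axes are right-handed (so a half turn about y gives the same grasp; the last joint's range is limited). The gripper opens to 85 mm and grips with 20 to 120 N. Pads are 22 mm wide; open, the fingers measure 114 mm over their backs; the gripper's body (76 mm by 85 mm) begins 54 mm behind the grasp point. The pads swing forward as they close: fully open they stand 13 mm farther back than shut.
Start: joints at [-1.314, 0.353, 1.633, -0, 1.155, -0.002], TCP at [0.16, -0.604, 0.248] pointing down, gripper open.
Joint ranges: [-2.63, 2.63], [-0.92, 2.1], [0.06, 2.66], [-1.3, 4.44], [0, 2.69], [-3.02, 3.02]. Speed limits (rad/s): [2.22, 2.22, 2.79, 3.14, 3.14, 3.14].

INTERFACE

Orientations are given as a 3x3 rotation matrix whose columns are the frame's x, y, z axes.
In Python, from cell import bot gives the robot as it stands. The module is installed in compiled form; this text tells all that it offers.
- The arm moves only by the tool apply_moves, never from a script. Its argument "rows" is a list of rows, each an object of numbers: "dx", "dy", "dz": the shift along the tool's x, y, z in mm; "spin": the turn about the tool's y in degrees. In form: [{"dx": .., "dy": .., "dz": .., "spin": ..}, ...]. A call has 1 to 12 rows; each row shifts and turns the commanded pose from where the row before left it, along the tool's axes as they then stand; what a row does not reach is not made up. A row lasts 1/10 s, in which the tool goes at most 50 mm and 8.59 degrees, less where a joint would pass 70% of its speed; a pose out of reach is approached as far as the arm can. A call is refused whole if a number of a shift passes 50 or a number of a turn 8.59, either way. A call with a gripper value outside its range is refused whole. "gripper" is the gripper command: -1 is shut, 1 is fully open, values between are in proportion, set as the call begins (left out, the last holds). The fingers move at their own pace and stop on an object; the grip force is fixed at half the most. Time passes only in rows, so rows that do not move let the fingers close. It gives the time, the measured TCP pose, the force and the opening at its end, in the units of the state.
- bot.sense(): the state, without advancing time (a new reading comes with each control period).
- bot.get_image(name): name is "scene" or "top"; returns (picture, depth): 400x640x3 uint8, blue, green, red; 400x640 float32, m along the optical axis (not along the pixel's ray), 0 where there is no reading.
- bot.calibration(name): a dict with "intrinsics" (3x3 intrinsics, pixels), "rvec" (rotation vector, rad) and "tvec" (3), from world to camera coordinates, as OpenCV has them. Camera axes: x right, y down, z forward; pixel columns grow to the right and rows downward; lengths in m; the calibration is good to about 2 mm. A picture is of the moment at which its call begins. calibration takes no time and is no camera call.
- bot.finish_job(): hands the job in, once; it reports no verdict.
Trained networks look in the newest picture that a camera, given by its name, has taken for a name from the list of things; names that differ only in an ending like _2 or _b are one class to them, and where a whole thing is asked for, a point or a joint stands for the part that bears it (a point fixed in the world has none). Each returns a list of dicts, best first, with "confidence" (0 to 1); they miss things now and then, are a little off and sometimes report something else, mostly with a low value. They report only what shows in the picture. A call takes as long as a camera call.
- bot.look_for(camera, name): "extent" ([left, top, width, height] in pixels, round what is visible of it).
The state is a dict: "time_s": time; "q": joint angles; "dq": joint speeds; "tau": joint torques, N m; "tool_pos": TCP position; "orientation": TCP orientation; "force": force on the tool from outside, world axes, zero at the start; "ft_torque": the same for the moment, N m; "finger_gap": finger opening in m.
Only numpy, scipy, OpenCV 4.12 (cv2) and the standard library are available. Lean on these libraries where they do the work, as an engineer would, in place of code of your own. Each camera call takes 0.05 s, during which the arm holds its last target.

TASK

Set up the counter display: tip every lying signal lamp up onto its foot, keeping the foot on the counter until the lamp stands, then move it upright onto the middle of the mat of its own colour. Take the white cover panel out of the rack and lean it against the side of the brown carton that faces the rack, its lower edge on the counter, its top tilted back about 20 degrees onto the carton's top edge, roughly square to the carton and near the middle of its side. Leave the transformer, the mug and the tape where they are.

Things in the scene. Friction and masses are not known exactly. Their poses are not given: they have to be found in the camera images.
- lamp_red: red signal lamp, 0.45 kg, mostly in its foot, 195 mm tall: square steel foot 64 x 64 x 14 mm, 26 mm thick column, then a round red lens with black bands and cap, 40 mm in diameter, from 65 to 195 mm. Origin: centre of the foot's underside; z runs from foot to head, x and y square to the foot. Starts lying on one edge of the foot and the rim of its head, head 4 degrees below level. May be absent
- lamp_yellow: yellow signal lamp, 0.45 kg, mostly in its foot, 195 mm tall: square steel foot 64 x 64 x 14 mm, 26 mm thick column, then a round yellow lens with black bands and cap, 40 mm in diameter, from 65 to 195 mm. Origin: centre of the foot's underside; z runs from foot to head, x and y square to the foot. Starts lying on one edge of the foot and the rim of its head, head 4 degrees below level. May be absent
- lamp_blue: blue signal lamp, 0.45 kg, mostly in its foot, 195 mm tall: square steel foot 64 x 64 x 14 mm, 26 mm thick column, then a round blue lens with black bands and cap, 40 mm in diameter, from 65 to 195 mm. Origin: centre of the foot's underside; z runs from foot to head, x and y square to the foot. Starts lying on one edge of the foot and the rim of its head, head 4 degrees below level. May be absent
- lamp_red_head (a point): point on the axis of the red lamp inside the lens, 165 mm from the foot's underside, 30 mm from the end of the head. Gripped lightly here, across the lens, the lamp turns between the fingers, so that its heavy foot stays down while the head is raised; once raised past about 45 degrees it settles onto its foot by itself. Absent with its lamp
- lamp_yellow_head (a point): point on the axis of the yellow lamp inside the lens, 165 mm from the foot's underside, 30 mm from the end of the head. Gripped lightly here, across the lens, the lamp turns between the fingers, so that its heavy foot stays down while the head is raised; once raised past about 45 degrees it settles onto its foot by itself. Absent with its lamp
- lamp_blue_head (a point): point on the axis of the blue lamp inside the lens, 165 mm from the foot's underside, 30 mm from the end of the head. Gripped lightly here, across the lens, the lamp turns between the fingers, so that its heavy foot stays down while the head is raised; once raised past about 45 degrees it settles onto its foot by itself. Absent with its lamp
- mat_red: red display mat, 100 x 100 x 3 mm, fixed to the counter, with a 70 mm black square in the middle. Origin: centre of its underside
- mat_yellow: yellow display mat, 100 x 100 x 3 mm, fixed to the counter, with a 70 mm black square in the middle. Origin: centre of its underside
- mat_blue: blue display mat, 100 x 100 x 3 mm, fixed to the counter, with a 70 mm black square in the middle. Origin: centre of its underside
- bench_mat: black unpacking mat, 370 x 270 mm, thin as paper and stuck to the counter; the lamps lie on it side by side. Origin: centre of its underside
- panel: white blank cover panel, 140 mm wide (its x), 8 mm thick (its y), 160 mm tall (its z), 0.28 kg. Origin: middle of its lower edge; z points up to the top edge. It starts upright in the slot of the rack
- panel_top (a point): middle of the panel's top edge
- rack: black sample rack, fixed: base 160 x 90 x 8 mm, with two 12 mm thick cheeks up to 40 mm above the counter and a 13 mm wide slot between them along its x axis. Origin: centre of its underside. The panel stands in the slot, 8 mm above the counter
- carton: sealed brown carton, full and heavy, does not move: 260 mm (its x) x 160 mm (its y) x 100 mm tall. Origin: centre of its underside; its long +y side (80 mm from the origin) faces the rack, and the panel goes against that side
- transformer: small steel and copper transformer, 60 x 50 x 54 mm, a bystander. Origin: centre of its underside
- mug: blue mug, 66 mm wide, 85 mm tall, handle to its +y, a bystander. Origin: centre of its underside
- tape: roll of brown tape lying flat, 90 mm across, 45 mm tall, a bystander. Origin: centre of its underside

How it is judged:
By the outcome, as a careful person would: the job done as asked, in the order asked, and still so for the second after the job is handed in, with the robot touching nothing.
Of lamp_red, lamp_yellow, lamp_blue only 2 to 3 are there at a start; the rules pass over those that are not, and their reading is None.
At some moment in a run one of lamp_red, lamp_yellow, lamp_blue may be knocked a few centimetres aside while the robot is not near it.
It also fails if it takes over 210 s, if anything falls off the work surface, if the arm or the gripper's body presses on something with over 40 N, if the wrist force passes 120 N, or if a joint passes its speed limit or range.

## Working session

There is one attempt and no reset: what is moved stays moved. The work goes in short steps, Python scripts to look and compute and a tool call to move; the robot and the scene stay as the last step left them, time stands still between calls to the robot, and variables do not carry over. Pictures are saved under pics/ and viewed, and the job is handed in when it is done.

Besides the shell and the picture viewer there is one more tool, called after "Call:" by a JSON object that holds its "name" and its "arguments". apply_moves: Moves the arm, as the interface text tells. Its arguments: {"type":"object","properties":{"rows":{"type":"array"},"gripper":{"type":"number"}},"required":["rows"]}

```bash
mkdir -p pics
python3 - <<'E'
from cell import bot
import cv2,numpy as np
s=bot.sense()
for k in s: print(k,np.round(s[k],4).tolist())
for n in ("scene","top"):
    im,d=bot.get_image(n); cv2.imwrite(f"pics/{n}0.png",im); np.save(f"{n}0.npy",d)
    print(n,bot.calibration(n))
E
```

```text
time_s 0.0
q [-1.3144, 0.3537, 1.6341, 0.0, 1.1552, -0.0024]
dq [0.0004, 0.0005, -0.0006, 0.0017, 0.0005, 0.0008]
tau [0.0041, -60.5237, -34.2063, 0.0004, 0.0093, -0.0]
tool_pos [0.1598, -0.6037, 0.2475]
orientation [[0.2559, -0.0004, 0.9667], [-0.9667, 0.0014, 0.2559], [-0.0014, -1.0, 0.0]]
force [0.2242, -0.3559, -0.0334]
ft_torque [0.0114, 0.0045, 0.0654]
finger_gap 0.0852
scene {'intrinsics': array([[443.57974612,   0.        , 328.1248323 ],
       [  0.        , 443.57974612, 193.50927752],
       [  0.        ,   0.        ,   1.        ]]), 'rvec': array([ 1.94144503,  1.27538028, -0.62952379]), 'tvec': array([-0.182609  , -0.25796087,  1.89146908])}
top {'intrinsics': array([[448.67253127,   0.        , 317.3669762 ],
       [  0.        , 448.67253127, 199.47546344],
       [  0.        ,   0.        ,   1.        ]]), 'rvec': array([ 2.08647976, -2.14367393,  0.21353907]), 'tvec': array([-0.04080864,  0.61985572,  1.17348112])}
```

View pics/scene0.png

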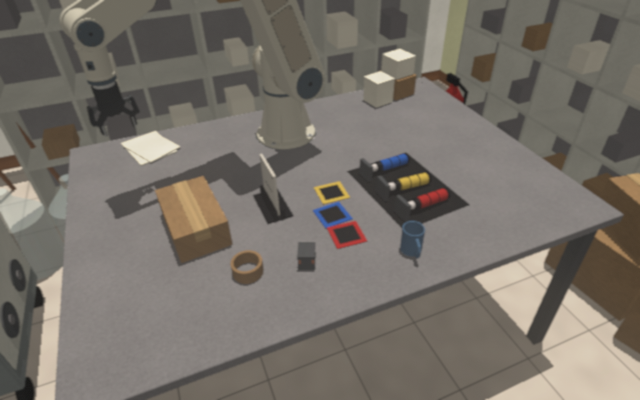

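View pics/top0.png

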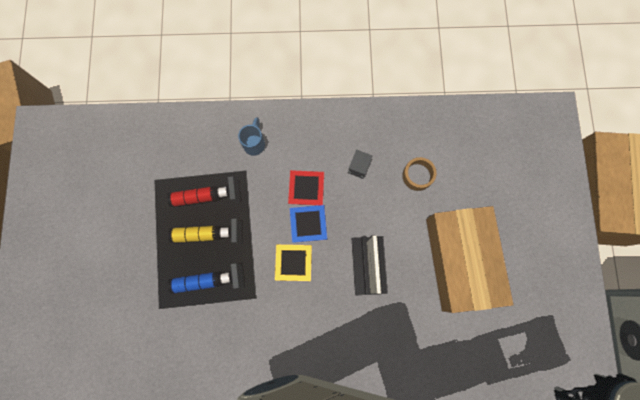

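```bash
cat > h.py <<'E'
import cv2,numpy as np
from cell import bot
def cam(n):
    c=bot.calibration(n); R=cv2.Rodrigues(np.array(c["rvec"]))[0]; return np.array(c["intrinsics"]),R,np.array(c["tvec"]).ravel()
def cloud(n,d):
    K,R,t=cam(n); v,u=np.mgrid[0:400,0:640]
    p=np.stack([(u-K[0,2])/K[0,0]*d,(v-K[1,2])/K[1,1]*d,d],-1)
    return (p-t)@R
def proj(n,X):
    K,R,t=cam(n); p=np.atleast_2d(X)@R.T+t; q=p@K.T; return q[:,:2]/q[:,2:]
def rect(P,W,mask):
    xy=W[mask][:,:2]; r=cv2.minAreaRect((xy*1000).astype(np.float32)); return np.round(r[0],1),np.round(r[1],1),round(r[2],1),int(mask.sum())
def comp(m):
    n,l,st,_=cv2.connectedComponentsWithStats(m.astype(np.uint8)); 
    if n<2: return m
    return l==1+np.argmax(st[1:,4])
def hsv(im): return cv2.cvtColor(im,cv2.COLOR_BGR2HSV)
COL={'red':lambda h:((h[...,0]<8)|(h[...,0]>172))&(h[...,1]>150)&(h[...,2]>60),
'yellow':lambda h:(h[...,0]>20)&(h[...,0]<32)&(h[...,1]>130)&(h[...,2]>80),
'blue':lambda h:(h[...,0]>98)&(h[...,0]<120)&(h[...,1]>130)&(h[...,2]>60)}
E
python3 - <<'E'
from h import *
im=cv2.imread('pics/top0.png'); d=np.load('top0.npy'); W=cloud('top',d); H=hsv(im)
u=np.arange(640)[None,:]*np.ones((400,1)); v=np.arange(400)[:,None]*np.ones((1,640))
g=W[...,2]
print('counter z', [round(float(g[a,b]),4) for a,b in [(150,450),(330,200),(130,100),(300,330)]])
for c,f in COL.items():
    m=f(H)
    m1=comp(m&(u<230)&(v>150)); m2=comp(m&(u>265)&(u<340)&(v>160))
    print(c,'lens',rect(0,W,m1),'zmax',np.percentile(W[m1][:,2],[5,50,95]).round(3),'mat',rect(0,W,m2),np.median(W[m2][:,2]).round(4))
    # flat-based mat: project using z=.003
    # all raised near the lamp
    cx,cy=W[m1][:,:2].mean(0)
    near=(g>.008)&(np.hypot(W[...,0]-cx,W[...,1]-cy)<.16)
    k=comp(near&(np.abs(v-v[m1].mean())<18)); 
    print('   whole',rect(0,W,k))
for nm,box,z0,z1 in [('carton',(420,520,195,320),.09,.12),('rackpanel',(345,395,225,300),.02,.06),('paneltop',(345,395,225,300),.14,.2),('rackbase',(345,395,225,300),.004,.2),('tape',(395,445,150,195),.03,.06),('transf',(340,380,145,185),.03,.07),('mug',(230,275,115,160),.05,.1)]:
    m=(u>box[0])&(u<box[1])&(v>box[2])&(v<box[3])&(g>z0)&(g<z1); m=comp(m); print(nm,rect(0,W,m),np.median(g[m]).round(3))
# depth noise
E
```

```text
counter z [-0.0001, 0.0001, -0.0006, 0.0026]
red lens (array([644.2, 299.6]), array([ 39.4, 113.5]), 6.7, 536) zmax [0.029 0.041 0.048] mat (array([545.5, -17. ]), array([ 97.9, 343. ]), 86.2, 538) 0.0035
   whole (array([642.6, 265.3]), array([ 63.2, 199.4]), 9.4, 1053)
yellow lens (array([481.6, 140.5]), array([442. ,  74.6]), 70.1, 611) zmax [0.026 0.041 0.048] mat (array([437.4,   5.2]), array([124.3, 127.9]), 87.9, 711) 0.0035
   whole (array([538.4, 260. ]), array([ 64.2, 198.1]), 0.7, 1097)
blue lens (array([400.5, 145.1]), array([400.4,  50.5]), 88.8, 599) zmax [0.032 0.042 0.048] mat (array([490.9, -33. ]), array([241.8,  97.1]), 3.6, 576) 0.003
   whole (array([409.9, 255.6]), array([ 60.5, 197.6]), 4.6, 1135)
carton (array([ 445.1, -457. ]), array([261.9, 162.6]), 5.5, 6278) 0.101
rackpanel (array([ 438.5, -186.1]), array([157.5,  15.7]), 1.3, 389) 0.04
paneltop (array([ 431.9, -197.4]), array([138.1,   9.4]), 1.0, 269) 0.168
rackbase (array([ 438.8, -197.8]), array([ 95.9, 163.9]), 88.5, 1858) 0.013
tape (array([ 693.2, -351. ]), array([88.6, 89.5]), 85.2, 361) 0.044
transf (array([ 726.1, -181.6]), array([49.9, 62.7]), 66.7, 396) 0.054
mug (array([811.1, 117.4]), array([66.1, 91.8]), 46.3, 312) 0.073
```

Run:
```python
import cv2
im=cv2.imread('pics/top0.png')
a=im[150:320,140:340]; cv2.imwrite('pics/c1.png',cv2.resize(a,None,fx=4,fy=3.5,interpolation=cv2.INTER_CUBIC))
a=im[190:330,340:530]; cv2.imwrite('pics/c2.png',cv2.resize(a,None,fx=4,fy=4,interpolation=cv2.INTER_CUBIC))
```

```text
(no output)
```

View pics/c1.png

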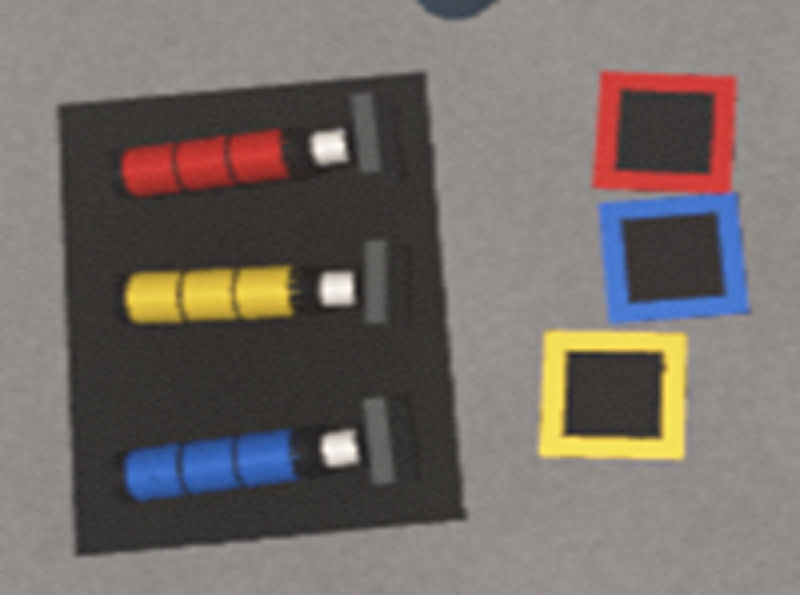

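View pics/c2.png

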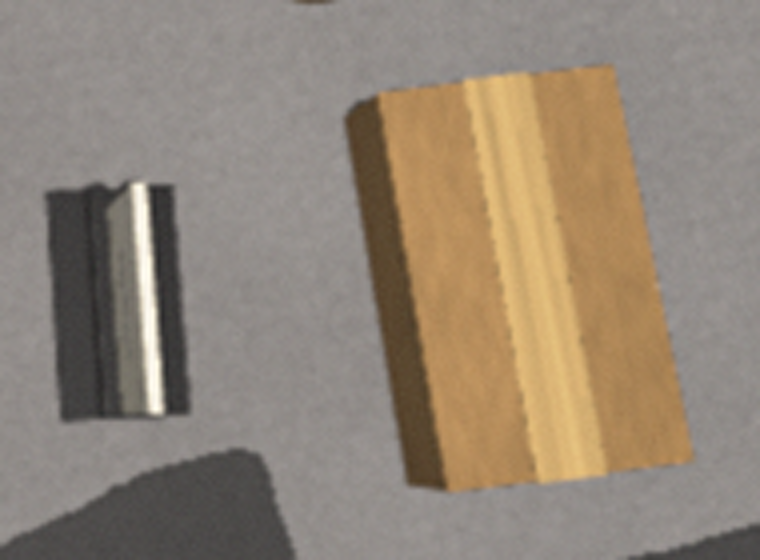

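```bash
cat >> h.py <<'E'
from scipy.optimize import least_squares
def plane(n,uv,z):
    K,R,t=cam(n); uv=np.atleast_2d(uv).astype(float)
    r=np.c_[(uv[:,0]-K[0,2])/K[0,0],(uv[:,1]-K[1,2])/K[1,1],np.ones(len(uv))]@R
    C=-R.T@t; s=(z-C[2])/r[:,2]; return C+r*s[:,None]
u=np.arange(640)[None,:]*np.ones((400,1)); v=np.arange(400)[:,None]*np.ones((1,640))
def mats(im):
    H=hsv(im); out={}
    for c,f in COL.items():
        m=comp(f(H)&(u>265)&(u<340)&(v>160)&(v<290))
        cs=cv2.findContours(m.astype(np.uint8),cv2.RETR_EXTERNAL,cv2.CHAIN_APPROX_NONE)[0]
        cn=max(cs,key=len).reshape(-1,2); xy=plane('top',cn,.003)[:,:2]*1000
        out[c]=cv2.minAreaRect(xy.astype(np.float32))
    return out
def lamp(im,d,c,roi=(150,265,150,320)):
    W=cloud('top',d); H=hsv(im)
    m=comp(COL[c](H)&(u>roi[0])&(u<roi[1])&(v>roi[2])&(v<roi[3])&(W[...,2]>.015)&(W[...,2]<.06))
    P=W[m]; c0=np.median(P,0)
    P=P[np.hypot(*(P-c0)[:,:2].T)<.08]
    # axis: x = a + b*(y-yc), z=h 
    A=np.linalg.svd(P[:,:2]-P[:,:2].mean(0),full_matrices=False)[2][0]
    if A[1]<0: A=-A
    def res(p):
        a=np.array([np.cos(p[1]),np.sin(p[1])]); n=np.array([-a[1],a[0]])
        q=P[:,:2]-c0[:2]; l=q@n-p[0]; return np.hypot(l,P[:,2]-p[2])-.020
    r=least_squares(res,[0,np.arctan2(A[1],A[0]),.024],loss='soft_l1',f_scale=.002)
    ang=r.x[1]; a=np.array([np.cos(ang),np.sin(ang)]); n=np.array([-a[1],a[0]])
    q=W[...,:2]-c0[:2]; al=q@a; la=q@n-r.x[0]
    near=(abs(al)<.2)&(abs(la)<.035)&(W[...,2]>.008)
    s=al[near]; k=near&(W[...,2]>.055); 
    base=c0[:2]+n*r.x[0]
    return dict(ang=np.degrees(ang),h=r.x[2],ext=np.percentile(s,[1,99]),foot=np.percentile(al[k],[5,50,95]) if k.sum() else None,lens=np.percentile((P[:,:2]-c0[:2])@a,[1,99]),base=base,a=a,cost=np.sqrt((r.fun**2).mean()),footlat=np.percentile(la[k],[3,97]) if k.sum() else None)
E
python3 - <<'E'
from h import *
im=cv2.imread('pics/top0.png'); d=np.load('top0.npy')
K,R,t=cam('top'); print('cam',-R.T@t)
for k,r in mats(im).items(): print(k,np.round(r[0],1),np.round(r[1],1),round(r[2],1))
for c in COL:
    L=lamp(im,d,c); 
    e=L['base']+L['a']*L['ext'][1]; f=L['base']+L['a']*L['ext'][0]
    print(c,{k:np.round(x,4).tolist() for k,x in L.items()})
    print('  ends',f.round(4),e.round(4),'head est from foot',(L['base']+L['a']*(L['foot'][1]+.158)).round(4),'from end',(e-.03*L['a']).round(4))
E
```

```text
cam [ 0.37117771 -0.05453298  1.27365523]
red [667.8 -25.1] [97.2 97.5] 85.7
yellow [452.2  15.5] [100.8  97.6] 88.5
blue [562.5 -28.5] [98.1 97.2] 3.7
red {'ang': 94.977, 'h': 0.0248, 'ext': [-0.1307, 0.0644], 'foot': [-0.1278, -0.1213, -0.1135], 'lens': [-0.0554, 0.0546], 'base': [0.6458, 0.2995], 'a': [-0.0868, 0.9962], 'cost': 0.0026, 'footlat': [-0.0322, 0.0298]}
  ends [0.6571 0.1693] [0.6402 0.3636] head est from foot [0.6426 0.3361] from end [0.6428 0.3338]
yellow {'ang': 90.6384, 'h': 0.0249, 'ext': [-0.13, 0.0656], 'foot': [-0.1271, -0.1203, -0.1122], 'lens': [-0.0569, 0.0574], 'base': [0.538, 0.2914], 'a': [-0.0111, 0.9999], 'cost': 0.0027, 'footlat': [-0.0302, 0.0295]}
  ends [0.5395 0.1614] [0.5373 0.357 ] head est from foot [0.5376 0.3291] from end [0.5376 0.327 ]
blue {'ang': 96.6079, 'h': 0.0252, 'ext': [-0.1299, 0.0654], 'foot': [-0.1271, -0.1207, -0.1131], 'lens': [-0.0553, 0.056], 'base': [0.404, 0.2874], 'a': [-0.1151, 0.9934], 'cost': 0.0026, 'footlat': [-0.0297, 0.0295]}
  ends [0.419  0.1583] [0.3965 0.3523] head est from foot [0.3997 0.3244] from end [0.3999 0.3225]
```

```bash
cat >> h.py <<'E'
def to(x,y,z,ang=None):
    s=bot.sense(); R=np.array(s['orientation']); p=np.array(s['tool_pos']); cur=np.degrees(np.arctan2(R[1,0],R[0,0]))
    if ang is None: ang=cur
    dl=(ang-cur+180)%360-180; a=np.radians(ang)
    X=np.array([np.cos(a),np.sin(a),0]);Z=np.array([-np.sin(a),np.cos(a),0]); D=(np.array([x,y,z])-p)*1000
    print('t',round(s['time_s'],2),'pos',p.round(4),'ang',round(cur,2),'tilt',R[:,1].round(3),'gap',round(s['finger_gap'],4),'F',np.round(s['force'],1))
    print('spin',round(-dl,2),'then dx,dy,dz',np.round([D@X,-D[2],D@Z],1))
E
python3 -c "
from h import *
to(.6427,.335,.248,5)"
```

```text
t 0.1 pos [ 0.1598 -0.6038  0.2476] ang -75.17 tilt [-0.     0.001 -1.   ] gap 0.0853 F [ 0.3 -0.4  0.5]
spin -80.17 then dx,dy,dz [ 5.628e+02 -4.000e-01  8.931e+02]
```

Call:
{"name": "apply_moves", "arguments": {"rows": [{"spin": -8},{"spin": -8},{"spin": -8},{"spin": -8},{"spin": -8},{"spin": -8},{"spin": -8},{"spin": -8},{"spin": -8},{"spin": -8}], "gripper": 0.53}}

```text
$.rows[0]: bad value
```

```bash
python3 -c "
from h import *
to(.6427,.335,.248,5)"
```

```text
t 0.1 pos [ 0.1598 -0.6038  0.2476] ang -75.17 tilt [-0.     0.001 -1.   ] gap 0.0853 F [ 0.3 -0.4  0.5]
spin -80.17 then dx,dy,dz [ 5.628e+02 -4.000e-01  8.931e+02]
```

Call:
{"name": "apply_moves", "arguments": {"rows": [{"dx": 0,"dy": 0,"dz": 0,"spin": -8},{"dx": 0,"dy": 0,"dz": 0,"spin": -8},{"dx": 0,"dy": 0,"dz": 0,"spin": -8},{"dx": 0,"dy": 0,"dz": 0,"spin": -8},{"dx": 0,"dy": 0,"dz": 0,"spin": -8},{"dx": 0,"dy": 0,"dz": 0,"spin": -8},{"dx": 0,"dy": 0,"dz": 0,"spin": -8},{"dx": 0,"dy": 0,"dz": 0,"spin": -8},{"dx": 0,"dy": 0,"dz": 0,"spin": -8},{"dx": 0,"dy": 0,"dz": 0,"spin": -8}], "gripper": 0.53}}

```text
time_s: 1.1
tool_pos: [0.1599, -0.6039, 0.2479]
orientation: [[0.996, -0.0, -0.09], [0.09, 0.001, 0.996], [-0.0, -1.0, 0.001]]
force: [0.4, 0.4, -0.3]
finger_gap: 0.0656
```

```bash
python3 -c "
from h import *
to(.6427,.335,.248,5)"
```

```text
t 1.1 pos [ 0.1599 -0.6039  0.2479] ang 5.16 tilt [-0.     0.001 -1.   ] gap 0.0656 F [ 0.4  0.4 -0.3]
spin 0.16 then dx,dy,dz [ 5.628e+02 -1.000e-01  8.933e+02]
```

Call:
{"name": "apply_moves", "arguments": {"rows": [{"dx": 23,"dy": 0,"dz": 37,"spin": 0},{"dx": 23,"dy": 0,"dz": 37,"spin": 0},{"dx": 23,"dy": 0,"dz": 37,"spin": 0},{"dx": 23,"dy": 0,"dz": 37,"spin": 0},{"dx": 23,"dy": 0,"dz": 37,"spin": 0},{"dx": 23,"dy": 0,"dz": 37,"spin": 0},{"dx": 23,"dy": 0,"dz": 37,"spin": 0},{"dx": 23,"dy": 0,"dz": 37,"spin": 0},{"dx": 23,"dy": 0,"dz": 37,"spin": 0},{"dx": 23,"dy": 0,"dz": 37,"spin": 0},{"dx": 23,"dy": 0,"dz": 37,"spin": 0},{"dx": 23,"dy": 0,"dz": 37,"spin": 0}]}}

```text
time_s: 2.3
tool_pos: [0.3979, -0.1368, 0.2483]
orientation: [[0.996, 0.0, -0.084], [0.084, -0.0, 0.996], [0.0, -1.0, -0.0]]
force: [0.6, -0.4, -0.1]
finger_gap: 0.0653
```

Call:
{"name": "apply_moves", "arguments": {"rows": [{"dx": 23,"dy": 0,"dz": 37,"spin": 0},{"dx": 23,"dy": 0,"dz": 37,"spin": 0},{"dx": 23,"dy": 0,"dz": 37,"spin": 0},{"dx": 23,"dy": 0,"dz": 37,"spin": 0},{"dx": 23,"dy": 0,"dz": 37,"spin": 0},{"dx": 23,"dy": 0,"dz": 37,"spin": 0},{"dx": 23,"dy": 0,"dz": 37,"spin": 0},{"dx": 23,"dy": 0,"dz": 37,"spin": 0},{"dx": 23,"dy": 0,"dz": 37,"spin": 0},{"dx": 23,"dy": 0,"dz": 37,"spin": 0},{"dx": 23,"dy": 0,"dz": 37,"spin": 0},{"dx": 0,"dy": 0,"dz": 0,"spin": 0}]}}

```text
time_s: 3.5
tool_pos: [0.6169, 0.2928, 0.2473]
orientation: [[0.996, 0.001, -0.087], [0.087, 0.001, 0.996], [0.001, -1.0, 0.001]]
force: [0.3, -0.2, 0.5]
finger_gap: 0.0653
```

```bash
python3 -c "
from h import *
to(.6427,.335,.022,5)"
```

```text
t 3.5 pos [0.6169 0.2928 0.2473] ang 4.99 tilt [ 0.001  0.001 -1.   ] gap 0.0653 F [ 0.3 -0.2  0.5]
spin -0.01 then dx,dy,dz [ 29.4 225.3  39.8]
```

Call:
{"name": "apply_moves", "arguments": {"rows": [{"dx": 15,"dy": 40,"dz": 20,"spin": 0},{"dx": 14,"dy": 40,"dz": 20,"spin": 0},{"dx": 0,"dy": 40,"dz": 0,"spin": 0},{"dx": 0,"dy": 0,"dz": 0,"spin": 0}]}}

```text
time_s: 3.9
tool_pos: [0.637, 0.3286, 0.1216]
orientation: [[0.996, -0.01, -0.085], [0.085, -0.005, 0.996], [-0.01, -1.0, -0.004]]
force: [-0.3, 0.1, -0.2]
finger_gap: 0.0652
```

Run:
```python
from h import *
for n in ("scene","top"):
    im,d=bot.get_image(n); cv2.imwrite(f"pics/{n}1.png",im[130:330,300:500] if n=='scene' else im[120:340,100:420])
to(.6427,.335,.022,5)
print(bot.sense()['q'])
```

```text
t 4.0 pos [0.6404 0.3299 0.1281] ang 4.82 tilt [-0.002 -0.001 -1.   ] gap 0.0655 F [ 0.4 -0.   0.3]
spin -0.18 then dx,dy,dz [  2.7 106.1   4.9]
[ 4.73638982e-01  6.14068050e-01  1.49712279e+00 -1.63546760e-04
  1.03266236e+00  3.89604405e-01]
```

View pics/scene1.png

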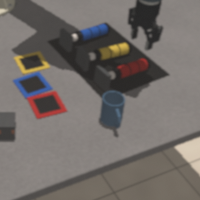

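View pics/top1.png

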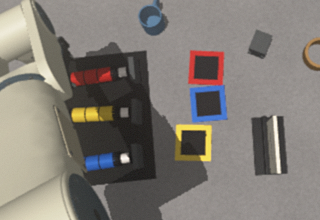

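Call:
{"name": "apply_moves", "arguments": {"rows": [{"dx": 2.5,"dy": 25,"dz": 5,"spin": 0},{"dx": 0,"dy": 25,"dz": 0,"spin": 0},{"dx": 0,"dy": 25,"dz": 0,"spin": 0},{"dx": 0,"dy": 15,"dz": 0,"spin": 0},{"dx": 0,"dy": 10,"dz": 0,"spin": 0},{"dx": 0,"dy": 4,"dz": 0,"spin": 0},{"dx": 0,"dy": 0,"dz": 0,"spin": 0},{"dx": 0,"dy": 0,"dz": 0,"spin": 0}]}}

```text
time_s: 4.8
tool_pos: [0.6438, 0.3361, 0.0255]
orientation: [[0.996, 0.001, -0.084], [0.084, 0.001, 0.996], [0.001, -1.0, 0.001]]
force: [-0.8, -0.2, 0.3]
finger_gap: 0.0655
```

Run:
```python
from h import *
to(.6427,.335,.022,5)
```

```text
t 4.8 pos [0.6438 0.3361 0.0255] ang 4.82 tilt [ 0.001  0.001 -1.   ] gap 0.0655 F [-0.8 -0.2  0.3]
spin -0.18 then dx,dy,dz [-1.1  3.5 -1. ]
```

Call:
{"name": "apply_moves", "arguments": {"rows": [{"dx": -1,"dy": 3,"dz": -1,"spin": 0},{"dx": 0,"dy": 0,"dz": 0,"spin": 0},{"dx": 0,"dy": 0,"dz": 0,"spin": 0},{"dx": 0,"dy": 0,"dz": 0,"spin": 0},{"dx": 0,"dy": 0,"dz": 0,"spin": 0}], "gripper": -0.1}}

```text
time_s: 5.3
tool_pos: [0.6424, 0.3347, 0.0217]
orientation: [[0.996, 0.0, -0.084], [0.084, 0.0, 0.996], [0.0, -1.0, -0.0]]
force: [-1.1, -1.7, 3.7]
finger_gap: 0.0391
```

Run:
```python
from h import *
to(.6427,.335,.022,5)
r=168.1;import math
h0=math.degrees(math.atan2(32,165));prev=None
for th in range(-4,91,6):
    t=math.radians(th+h0); p=(r*math.cos(t),r*math.sin(t))
    if prev: print(th,'dz',round(p[0]-prev[0],1),'dy',round(-(p[1]-prev[1]),1))
    prev=p
```

```text
t 5.3 pos [0.6424 0.3347 0.0217] ang 4.84 tilt [ 0.  0. -1.] gap 0.0391 F [-1.1 -1.7  3.7]
spin -0.16 then dx,dy,dz [ 0.4 -0.3  0.2]
2 dz -3.0 dy -17.3
8 dz -4.8 dy -16.9
14 dz -6.6 dy -16.3
20 dz -8.3 dy -15.5
26 dz -9.8 dy -14.6
32 dz -11.3 dy -13.5
38 dz -12.7 dy -12.2
44 dz -13.9 dy -10.8
50 dz -14.9 dy -9.3
56 dz -15.8 dy -7.7
62 dz -16.5 dy -6.0
68 dz -17.1 dy -4.3
74 dz -17.4 dy -2.5
80 dz -17.6 dy -0.6
86 dz -17.6 dy 1.2
```

Call:
{"name": "apply_moves", "arguments": {"rows": [{"dx": 0,"dy": -8.5,"dz": -1,"spin": 0},{"dx": 0,"dy": -8.5,"dz": -1.5,"spin": 0},{"dx": 0,"dy": -8.5,"dz": -2.2,"spin": 0},{"dx": 0,"dy": -8.4,"dz": -2.6,"spin": 0},{"dx": 0,"dy": -8.2,"dz": -3.1,"spin": 0},{"dx": 0,"dy": -8.1,"dz": -3.5,"spin": 0},{"dx": 0,"dy": -7.9,"dz": -3.9,"spin": 0},{"dx": 0,"dy": -7.6,"dz": -4.4,"spin": 0},{"dx": 0,"dy": -7.4,"dz": -4.7,"spin": 0},{"dx": 0,"dy": -7.2,"dz": -5.1,"spin": 0},{"dx": 0,"dy": -6.9,"dz": -5.5,"spin": 0},{"dx": 0,"dy": -6.6,"dz": -5.8,"spin": 0}]}}

```text
time_s: 6.5
tool_pos: [0.6457, 0.2911, 0.1155]
orientation: [[0.996, -0.0, -0.084], [0.084, 0.0, 0.996], [-0.0, -1.0, 0.0]]
force: [0.5, -0.3, -3.4]
finger_gap: 0.039
```

Run:
```python
from h import *
im,d=bot.get_image("scene"); cv2.imwrite("pics/s2.png",cv2.resize(im[130:280,340:490],None,fx=4,fy=4)); to(0,0,0)
```

```text
t 6.55 pos [0.6462 0.2904 0.1166] ang 4.8 tilt [ 0.001  0.    -1.   ] gap 0.0392 F [ 0.3 -1.6 -2.1]
spin -0.0 then dx,dy,dz [-668.2  116.6 -235.4]
```

View pics/s2.png

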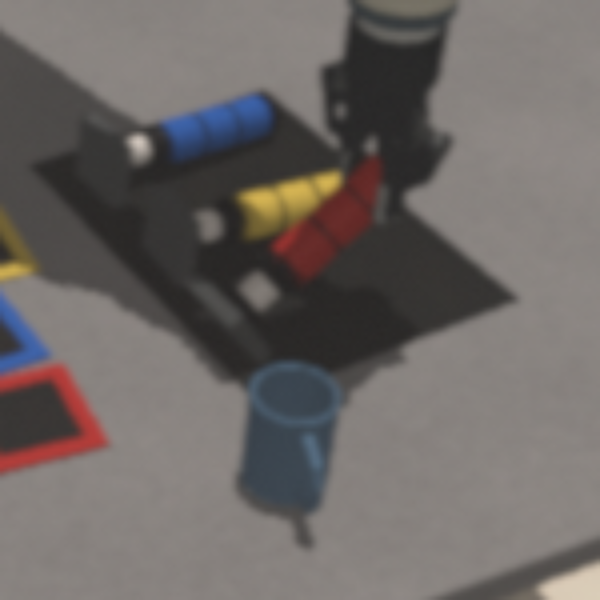

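Call:
{"name": "apply_moves", "arguments": {"rows": [{"dx": 0,"dy": -6.3,"dz": -6.2,"spin": 0},{"dx": 0,"dy": -5.9,"dz": -6.5,"spin": 0},{"dx": 0,"dy": -5.6,"dz": -6.8,"spin": 0},{"dx": 0,"dy": -5.2,"dz": -7.1,"spin": 0},{"dx": 0,"dy": -4.8,"dz": -7.3,"spin": 0},{"dx": 0,"dy": -4.5,"dz": -7.6,"spin": 0},{"dx": 0,"dy": -4.1,"dz": -7.8,"spin": 0},{"dx": 0,"dy": -3.6,"dz": -8,"spin": 0},{"dx": 0,"dy": -3.2,"dz": -8.2,"spin": 0},{"dx": 0,"dy": -2.8,"dz": -8.3,"spin": 0},{"dx": 0,"dy": -2.4,"dz": -8.5,"spin": 0},{"dx": 0,"dy": -1.9,"dz": -8.6,"spin": 0}]}}

```text
time_s: 7.75
tool_pos: [0.6535, 0.2003, 0.1655]
orientation: [[0.996, -0.0, -0.084], [0.084, -0.0, 0.996], [-0.0, -1.0, -0.0]]
force: [-0.1, -0.3, -4.6]
finger_gap: 0.0388
```

Call:
{"name": "apply_moves", "arguments": {"rows": [{"dx": 0,"dy": -1.5,"dz": -8.7,"spin": 0},{"dx": 0,"dy": -1,"dz": -8.7,"spin": 0},{"dx": 0,"dy": -0.5,"dz": -8.8,"spin": 0},{"dx": 0,"dy": 0,"dz": -8.8,"spin": 0},{"dx": 0,"dy": 0.3,"dz": -8.8,"spin": 0},{"dx": 0,"dy": 0.8,"dz": -8.8,"spin": 0},{"dx": 0,"dy": 1,"dz": -8.8,"spin": 0},{"dx": 0,"dy": 0,"dz": 0,"spin": 0},{"dx": 0,"dy": 0,"dz": 0,"spin": 0},{"dx": 0,"dy": 0,"dz": 0,"spin": 0}]}}

```text
time_s: 8.75
tool_pos: [0.6586, 0.1401, 0.1663]
orientation: [[0.996, 0.0, -0.084], [0.084, 0.0, 0.996], [0.0, -1.0, 0.0]]
force: [-0.2, -0.1, -5.7]
finger_gap: 0.0389
```

Run:
```python
from h import *
im,d=bot.get_image("scene"); cv2.imwrite("pics/s3.png",cv2.resize(im[130:280,340:490],None,fx=4,fy=4)); to(.6678,-.0251,.185)
```

```text
t 8.8 pos [0.6586 0.1402 0.1663] ang 4.85 tilt [ 0.  0. -1.] gap 0.0387 F [-0.   0.4 -4.6]
spin -0.0 then dx,dy,dz [  -4.8  -18.7 -165.5]
```

View pics/s3.png

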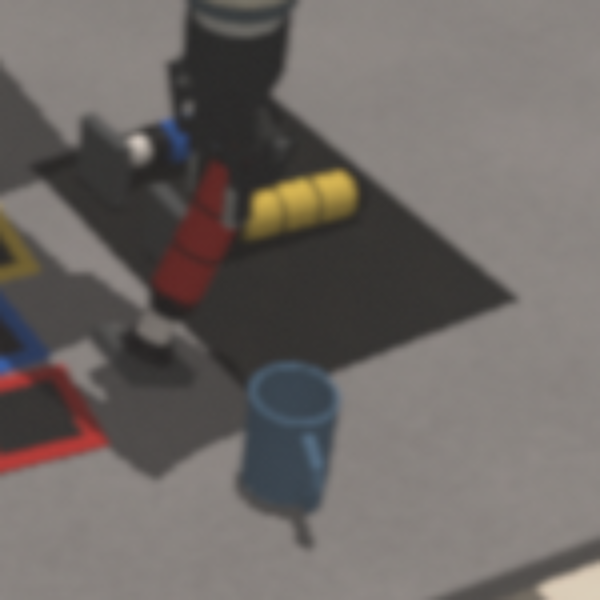

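Call:
{"name": "apply_moves", "arguments": {"rows": [{"dx": 0,"dy": 1,"dz": 0,"spin": 0},{"dx": 0,"dy": 0,"dz": 0,"spin": 0},{"dx": 0,"dy": 0,"dz": 0,"spin": 0}]}}

```text
time_s: 9.1
tool_pos: [0.6585, 0.14, 0.1652]
orientation: [[0.996, -0.0, -0.084], [0.084, 0.0, 0.996], [-0.0, -1.0, 0.0]]
force: [-0.7, 1.4, -5.1]
finger_gap: 0.039
```

Call:
{"name": "apply_moves", "arguments": {"rows": [{"dx": 0,"dy": 1,"dz": 0,"spin": 0},{"dx": 0,"dy": 0,"dz": 0,"spin": 0},{"dx": 0,"dy": 0,"dz": 0,"spin": 0}]}}

```text
time_s: 9.4
tool_pos: [0.6586, 0.1398, 0.1642]
orientation: [[0.996, -0.0, -0.084], [0.084, -0.0, 0.996], [-0.0, -1.0, -0.0]]
force: [-0.1, -0.0, -5.1]
finger_gap: 0.0391
```

Call:
{"name": "apply_moves", "arguments": {"rows": [{"dx": 0,"dy": 1,"dz": 0,"spin": 0},{"dx": 0,"dy": 0,"dz": 0,"spin": 0},{"dx": 0,"dy": 0,"dz": 0,"spin": 0}]}}

```text
time_s: 9.7
tool_pos: [0.6586, 0.1398, 0.1633]
orientation: [[0.996, -0.0, -0.084], [0.084, -0.0, 0.996], [-0.0, -1.0, -0.0]]
force: [-0.9, 0.4, -5.6]
finger_gap: 0.0391
```

Call:
{"name": "apply_moves", "arguments": {"rows": [{"dx": 0,"dy": 1,"dz": 0,"spin": 0},{"dx": 0,"dy": 0,"dz": 0,"spin": 0},{"dx": 0,"dy": 0,"dz": 0,"spin": 0}]}}

```text
time_s: 10.0
tool_pos: [0.6586, 0.1398, 0.1622]
orientation: [[0.996, -0.0, -0.084], [0.084, -0.0, 0.996], [-0.0, -1.0, -0.0]]
force: [0.5, 0.3, -5.8]
finger_gap: 0.0392
```

Call:
{"name": "apply_moves", "arguments": {"rows": [{"dx": 0,"dy": 2,"dz": 0,"spin": 0},{"dx": 0,"dy": 0,"dz": 0,"spin": 0},{"dx": 0,"dy": 0,"dz": 0,"spin": 0}]}}

```text
time_s: 10.3
tool_pos: [0.659, 0.1402, 0.1614]
orientation: [[0.996, 0.001, -0.084], [0.084, 0.001, 0.996], [0.001, -1.0, 0.001]]
force: [-2.4, 1.8, 6.6]
finger_gap: 0.0396
```

Call:
{"name": "apply_moves", "arguments": {"rows": [{"dx": 0,"dy": 2,"dz": 0,"spin": 0},{"dx": 0,"dy": 0,"dz": 0,"spin": 0},{"dx": 0,"dy": 0,"dz": 0,"spin": 0}]}}

```text
time_s: 10.6
tool_pos: [0.6594, 0.1409, 0.161]
orientation: [[0.996, 0.002, -0.084], [0.084, 0.002, 0.996], [0.002, -1.0, 0.002]]
force: [-5.1, 3.4, 16.9]
finger_gap: 0.0393
```

Call:
{"name": "apply_moves", "arguments": {"rows": [{"dx": 0,"dy": 2,"dz": 0,"spin": 0},{"dx": 0,"dy": 0,"dz": 0,"spin": 0},{"dx": 0,"dy": 0,"dz": 0,"spin": 0}]}}

```text
time_s: 10.9
tool_pos: [0.6602, 0.1413, 0.1606]
orientation: [[0.996, 0.004, -0.084], [0.084, 0.003, 0.996], [0.005, -1.0, 0.002]]
force: [-6.9, 5.6, 26.3]
finger_gap: 0.039
```

Run:
```python
from h import *
im,d=bot.get_image("scene"); cv2.imwrite("pics/s4.png",cv2.resize(im[150:270,340:440],None,fx=6,fy=5)); to(.6678,-.0251,.185)
```

```text
t 10.95 pos [0.6602 0.1413 0.1606] ang 4.82 tilt [ 0.005  0.003 -1.   ] gap 0.0394 F [-6.7  4.8 26. ]
spin -0.0 then dx,dy,dz [  -6.4  -24.4 -166.5]
```

View pics/s4.png

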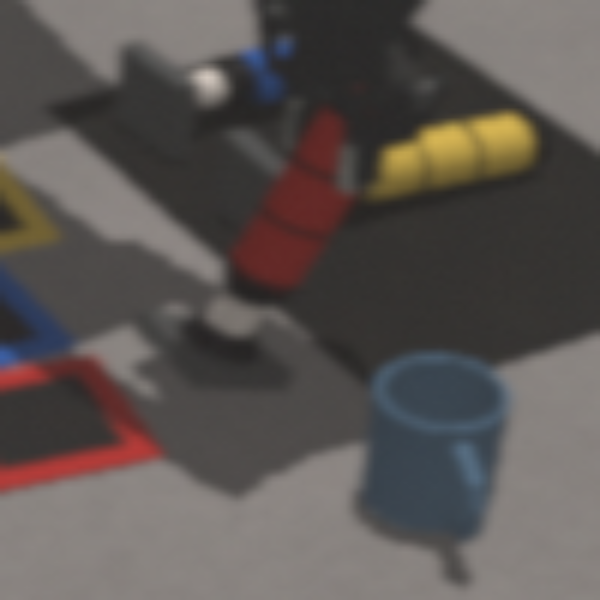

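Call:
{"name": "apply_moves", "arguments": {"rows": [{"dx": 0,"dy": -2,"dz": 0,"spin": 0},{"dx": 0,"dy": -2,"dz": 0,"spin": 0},{"dx": 0,"dy": -1,"dz": 0,"spin": 0},{"dx": 0,"dy": 0,"dz": 0,"spin": 0},{"dx": 0,"dy": 0,"dz": 0,"spin": 0}]}}

```text
time_s: 11.45
tool_pos: [0.6591, 0.1399, 0.1614]
orientation: [[0.996, 0.001, -0.084], [0.084, 0.0, 0.996], [0.001, -1.0, 0.0]]
force: [0.8, 1.0, 0.7]
finger_gap: 0.0393
```

Now loosen the grip slightly so the lamp can turn.

Call:
{"name": "apply_moves", "arguments": {"rows": [{"dx": 0,"dy": 0,"dz": 0,"spin": 0},{"dx": 0,"dy": 0,"dz": 0,"spin": 0},{"dx": 0,"dy": 0,"dz": 0,"spin": 0},{"dx": 0,"dy": 0,"dz": 0,"spin": 0}], "gripper": -0.04}}

```text
time_s: 11.85
tool_pos: [0.6584, 0.1397, 0.1611]
orientation: [[0.996, -0.0, -0.084], [0.084, -0.0, 0.996], [-0.001, -1.0, -0.0]]
force: [0.2, 0.1, 0.4]
finger_gap: 0.0413
```

Run:
```python
from h import *
im,d=bot.get_image("scene"); cv2.imwrite("pics/s5.png",cv2.resize(im[150:270,340:440],None,fx=6,fy=5)); to(.6678,-.0251,.185)
```

```text
t 11.9 pos [0.6585 0.1398 0.1612] ang 4.83 tilt [-0. -0. -1.] gap 0.0411 F [ 0.3  0.1 -0.5]
spin -0.0 then dx,dy,dz [  -4.6  -23.8 -165.1]
```

View pics/s5.png

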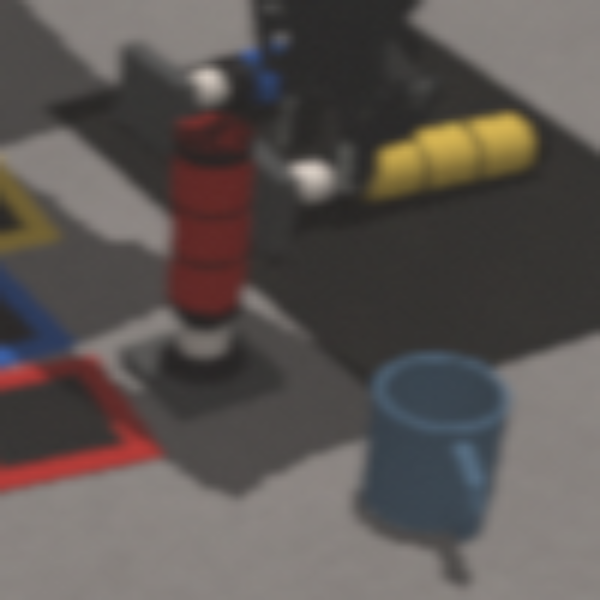

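Call:
{"name": "apply_moves", "arguments": {"rows": [{"dx": 0,"dy": -20,"dz": 10,"spin": 0},{"dx": 0,"dy": -40,"dz": 0,"spin": 0},{"dx": 0,"dy": -40,"dz": 10,"spin": 0},{"dx": 0,"dy": 0,"dz": 0,"spin": 0},{"dx": 0,"dy": 0,"dz": 0,"spin": 0}], "gripper": 0.4}}

```text
time_s: 12.4
tool_pos: [0.6573, 0.16, 0.2624]
orientation: [[0.996, 0.002, -0.085], [0.085, 0.0, 0.996], [0.002, -1.0, 0.0]]
force: [0.7, 0.4, -0.7]
finger_gap: 0.0598
```

```bash
cat >> h.py <<'E'
def standing(c,save=None):
    out=[]
    for n in ('scene','top'):
        im,d=bot.get_image(n)
        if save: cv2.imwrite(f'pics/{save}_{n}.png',im)
        W=cloud(n,d); m=comp(COL[c](hsv(im))&(W[...,2]>.07)&(W[...,2]<.2)&(d>0))
        P=W[m]
        if len(P)<15: print(n,'few'); continue
        def res(p): return np.hypot(P[:,0]-p[0],P[:,1]-p[1])-.02
        C=-cam(n)[1].T@cam(n)[2]; m0=np.median(P[:,:2],0); dr=m0-C[:2]; m0=m0+dr/np.linalg.norm(dr)*.012
        r=least_squares(res,m0,loss='soft_l1',f_scale=.002)
        # tilt: fit with axis slope
        def res2(p): return np.hypot(P[:,0]-p[0]-p[2]*(P[:,2]-.13),P[:,1]-p[1]-p[3]*(P[:,2]-.13))-.02
        r2=least_squares(res2,[*r.x,0,0],loss='soft_l1',f_scale=.002)
        print(n,len(P),'xy',r.x.round(4),'tiltdeg',np.degrees(r2.x[2:]).round(1),'rms',np.sqrt((r.fun**2).mean()).round(4),'z',np.percentile(P[:,2],[2,98]).round(3))
E
python3 - <<'E'
from h import *
standing('red','s6'); to(0,0,0)
E
```

```text
scene 35 xy [0.6648 0.0736] tiltdeg [-4.2 -8.9] rms 0.0016 z [0.119 0.141]
top 35 xy [0.6628 0.0716] tiltdeg [-0.3 -0.3] rms 0.0006 z [0.089 0.175]
t 12.5 pos [0.6562 0.1595 0.26  ] ang 4.83 tilt [-0.002 -0.001 -1.   ] gap 0.0597 F [-0.  -0.5 -0.2]
spin -0.0 then dx,dy,dz [-667.3  260.  -103.6]
```

Run:
```python
from h import *
to(.6635,.0725,.163)
```

```text
t 12.5 pos [0.6562 0.1595 0.26  ] ang 4.83 tilt [-0.002 -0.001 -1.   ] gap 0.0597 F [-0.  -0.5 -0.2]
spin -0.0 then dx,dy,dz [ -0.   97.  -87.3]
```

View pics/s6_top.png

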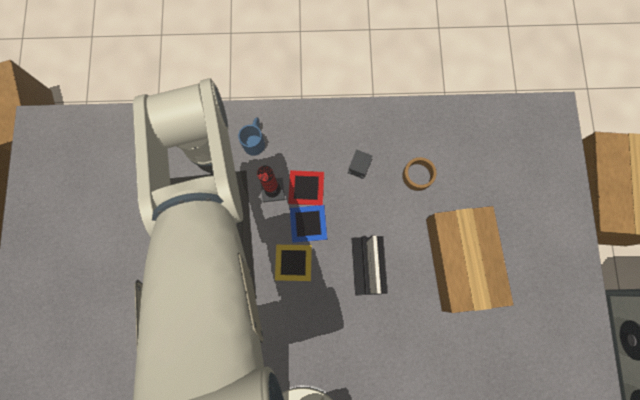

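Call:
{"name": "apply_moves", "arguments": {"rows": [{"dx": 0,"dy": 0,"dz": -30,"spin": 0},{"dx": 0,"dy": 0,"dz": -30,"spin": 0},{"dx": 0,"dy": 0,"dz": -27,"spin": 0},{"dx": 0,"dy": 0,"dz": 0,"spin": 0},{"dx": 0,"dy": 25,"dz": 0,"spin": 0},{"dx": 0,"dy": 25,"dz": 0,"spin": 0},{"dx": 0,"dy": 25,"dz": 0,"spin": 0},{"dx": 0,"dy": 20,"dz": 0,"spin": 0},{"dx": 0,"dy": 0,"dz": 0,"spin": 0},{"dx": 0,"dy": 0,"dz": 0,"spin": 0}]}}

```text
time_s: 13.5
tool_pos: [0.6637, 0.0734, 0.1656]
orientation: [[0.996, -0.002, -0.084], [0.084, -0.0, 0.996], [-0.002, -1.0, 0.0]]
force: [0.7, -0.4, 0.4]
finger_gap: 0.06
```

Run:
```python
from h import *
to(.6635,.0725,.163)
```

```text
t 13.5 pos [0.6637 0.0734 0.1656] ang 4.83 tilt [-0.002 -0.    -1.   ] gap 0.06 F [ 0.7 -0.4  0.4]
spin -0.0 then dx,dy,dz [-0.3  2.6 -0.9]
```

Close, then lift 20 mm.

Call:
{"name": "apply_moves", "arguments": {"rows": [{"dx": 0,"dy": 0,"dz": 0,"spin": 0},{"dx": 0,"dy": 0,"dz": 0,"spin": 0},{"dx": 0,"dy": 0,"dz": 0,"spin": 0},{"dx": 0,"dy": 0,"dz": 0,"spin": 0},{"dx": 0,"dy": 0,"dz": 0,"spin": 0},{"dx": 0,"dy": -4,"dz": 0,"spin": 0},{"dx": 0,"dy": -8,"dz": 0,"spin": 0},{"dx": 0,"dy": -8,"dz": 0,"spin": 0},{"dx": 0,"dy": 0,"dz": 0,"spin": 0},{"dx": 0,"dy": 0,"dz": 0,"spin": 0}], "gripper": -0.3}}

```text
time_s: 14.5
tool_pos: [0.6644, 0.0731, 0.1866]
orientation: [[0.996, 0.001, -0.084], [0.084, 0.0, 0.996], [0.001, -1.0, 0.0]]
force: [0.5, 1.0, -5.6]
finger_gap: 0.0387
```

Run:
```python
from h import *
standing('red','s7'); to(.6678,-.0251,.185,-4.3)
im=cv2.imread('pics/s7_scene.png'); cv2.imwrite("pics/s7.png",cv2.resize(im[150:270,320:440],None,fx=5,fy=5))
```

```text
scene 46 xy [0.6649 0.0737] tiltdeg [ 0.9 -2.5] rms 0.0019 z [0.137 0.159]
top few
t 14.6 pos [0.664 0.073 0.186] ang 4.83 tilt [-0.001 -0.    -1.   ] gap 0.0391 F [-0.4 -0.7 -4.9]
spin 9.13 then dx,dy,dz [ 11.2   1.  -97.6]
```

View pics/s7.png

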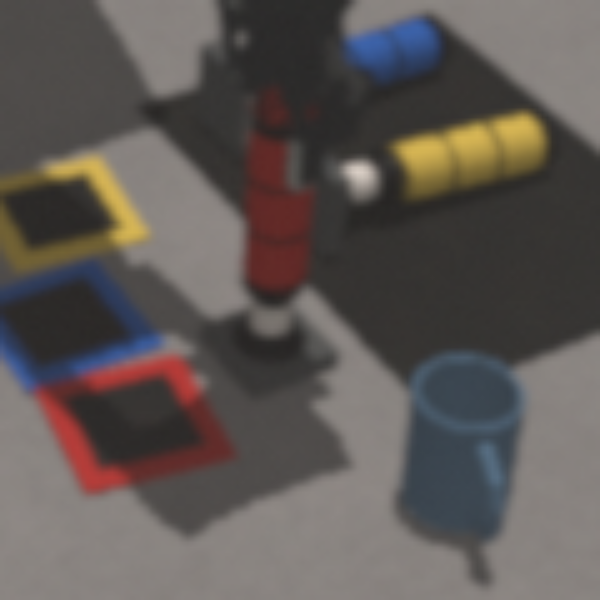

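Call:
{"name": "apply_moves", "arguments": {"rows": [{"dx": 0,"dy": 0,"dz": 0,"spin": 3},{"dx": 0,"dy": 0,"dz": 0,"spin": 3},{"dx": 0,"dy": 0,"dz": 0,"spin": 3.1},{"dx": 1.5,"dy": 0,"dz": -10,"spin": 0},{"dx": 1.5,"dy": 0,"dz": -16,"spin": 0},{"dx": 1.5,"dy": 0,"dz": -16,"spin": 0},{"dx": 1.5,"dy": 0,"dz": -16,"spin": 0},{"dx": 1.5,"dy": 0,"dz": -16,"spin": 0},{"dx": 1.5,"dy": 0,"dz": -14,"spin": 0},{"dx": 1.5,"dy": 0,"dz": -9,"spin": 0},{"dx": 0,"dy": 0,"dz": 0,"spin": 0},{"dx": 0,"dy": 0,"dz": 0,"spin": 0}]}}

```text
time_s: 15.8
tool_pos: [0.6675, -0.0244, 0.1863]
orientation: [[0.997, -0.0, 0.075], [-0.075, 0.0, 0.997], [-0.0, -1.0, 0.0]]
force: [-0.5, 0.2, -5.7]
finger_gap: 0.0388
```

Run:
```python
from h import *
standing('red','s8'); to(.6678,-.0251,.169,-4.3)
im=cv2.imread('pics/s8_scene.png'); cv2.imwrite("pics/s8.png",cv2.resize(im[170:260,300:390],None,fx=6,fy=6))
```

```text
scene 45 xy [ 0.6682 -0.0224] tiltdeg [ 6.3 11.5] rms 0.0017 z [0.136 0.159]
top few
t 15.9 pos [ 0.6675 -0.0238  0.1862] ang -4.25 tilt [-0.  0. -1.] gap 0.0388 F [ 0.3  0.4 -5.4]
spin 0.05 then dx,dy,dz [ 0.4 17.2 -1.3]
```

View pics/s8.png

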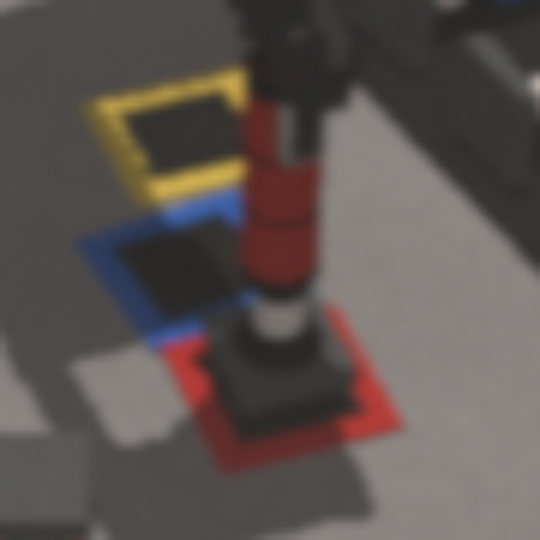

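Call:
{"name": "apply_moves", "arguments": {"rows": [{"dx": 0.4,"dy": 5,"dz": -1.3,"spin": 0},{"dx": 0,"dy": 5,"dz": 0,"spin": 0},{"dx": 0,"dy": 4,"dz": 0,"spin": 0},{"dx": 0,"dy": 2,"dz": 0,"spin": 0},{"dx": 0,"dy": 1,"dz": 0,"spin": 0},{"dx": 0,"dy": 0,"dz": 0,"spin": 0},{"dx": 0,"dy": 0,"dz": 0,"spin": 0}]}}

```text
time_s: 16.6
tool_pos: [0.6677, -0.0255, 0.1707]
orientation: [[0.997, -0.0, 0.074], [-0.074, 0.0, 0.997], [-0.0, -1.0, 0.0]]
force: [-3.8, 0.5, 9.5]
finger_gap: 0.0388
```

Call:
{"name": "apply_moves", "arguments": {"rows": [{"dx": 0,"dy": 0.7,"dz": 0,"spin": 0},{"dx": 0,"dy": 0,"dz": 0,"spin": 0},{"dx": 0,"dy": 0,"dz": 0,"spin": 0}]}}

```text
time_s: 16.9
tool_pos: [0.6677, -0.0255, 0.1707]
orientation: [[0.997, 0.0, 0.074], [-0.074, 0.0, 0.997], [0.0, -1.0, 0.0]]
force: [-6.7, 0.8, 14.0]
finger_gap: 0.0387
```

Contact. Back off slightly and release.

Call:
{"name": "apply_moves", "arguments": {"rows": [{"dx": 0,"dy": -1.7,"dz": 0,"spin": 0},{"dx": 0,"dy": 0,"dz": 0,"spin": 0}]}}

```text
time_s: 17.1
tool_pos: [0.668, -0.0257, 0.1707]
orientation: [[0.997, 0.001, 0.074], [-0.074, -0.0, 0.997], [0.001, -1.0, 0.0]]
force: [-2.1, 1.0, 1.9]
finger_gap: 0.0392
```

Call:
{"name": "apply_moves", "arguments": {"rows": [{"dx": 0,"dy": 0,"dz": 0,"spin": 0},{"dx": 0,"dy": 0,"dz": 0,"spin": 0},{"dx": 0,"dy": 0,"dz": 0,"spin": 0},{"dx": 0,"dy": 0,"dz": 0,"spin": 0},{"dx": 0,"dy": -15,"dz": 0,"spin": 0},{"dx": 0,"dy": -30,"dz": 0,"spin": 0},{"dx": 0,"dy": -40,"dz": 0,"spin": 0},{"dx": -30,"dy": -10,"dz": 0,"spin": 0},{"dx": -40,"dy": 0,"dz": 30,"spin": 0},{"dx": -40,"dy": 0,"dz": 30,"spin": 0},{"dx": 0,"dy": 0,"dz": 0,"spin": 0}], "gripper": 0.5}}

```text
time_s: 18.2
tool_pos: [0.5584, 0.0448, 0.2664]
orientation: [[0.997, -0.002, 0.073], [-0.073, 0.001, 0.997], [-0.002, -1.0, 0.001]]
force: [-0.7, -0.5, 0.2]
finger_gap: 0.064
```

Run:
```python
from h import *
standing('red','s9'); 
im,d=cv2.imread('pics/s9_top.png'),bot.get_image('top')[1]
for c in ('blue','yellow'):
    try:
        L=lamp(im,d,c); e=L['base']+L['a']*L['ext'][1]
        print(c,{k:np.round(x,4).tolist() for k,x in L.items() if k in('ang','h','cost','ext')},'heads',(L['base']+L['a']*(L['foot'][1]+.158)).round(4) if L['foot'] is not None else 0,(e-.03*L['a']).round(4))
    except Exception as x: print(c,x)
to(0.4,.3235,.1)
```

```text
scene few
top few
blue {'ang': 96.6991, 'h': 0.024, 'ext': [-0.0439, 0.0498], 'cost': 0.0025} heads 0 [0.3997 0.3241]
yellow {'ang': 91.235, 'h': 0.0237, 'ext': [-0.146, 0.0507], 'cost': 0.0023} heads [0.5369 0.3292] [0.537  0.3279]
t 18.35 pos [0.5633 0.0423 0.2666] ang -4.23 tilt [ 0.002 -0.    -1.   ] gap 0.064 F [ 0.6 -0.2 -0.3]
spin -0.0 then dx,dy,dz [-183.6  166.6  268.4]
```

View pics/s9_top.png

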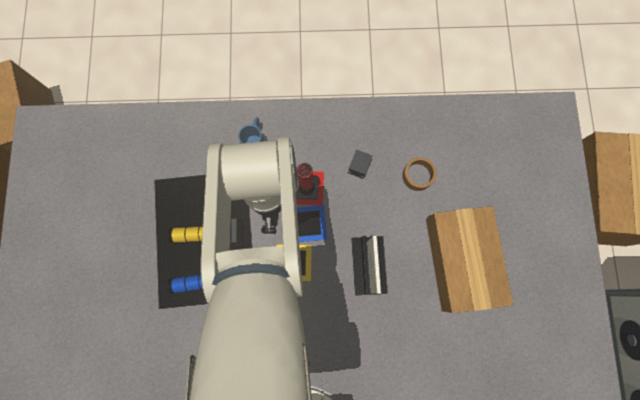

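View pics/s9_scene.png

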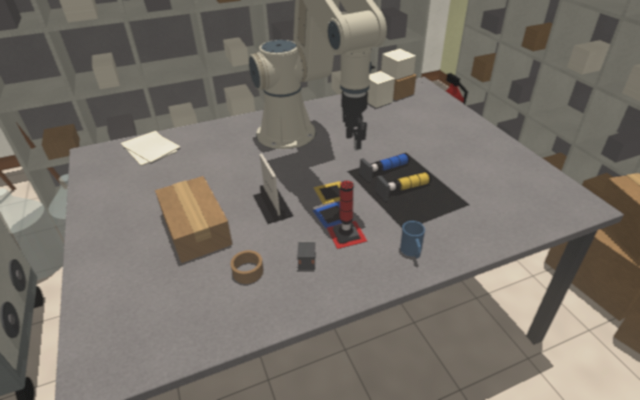

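Call:
{"name": "apply_moves", "arguments": {"rows": [{"dx": 0,"dy": 0,"dz": 0,"spin": -5.4},{"dx": 0,"dy": 0,"dz": 0,"spin": -5.5},{"dx": -17,"dy": 0,"dz": 38,"spin": 0},{"dx": -17,"dy": 0,"dz": 38,"spin": 0},{"dx": -17,"dy": 0,"dz": 38,"spin": 0},{"dx": -17,"dy": 0,"dz": 38,"spin": 0},{"dx": -17,"dy": 20,"dz": 38,"spin": 0},{"dx": -17,"dy": 30,"dz": 38,"spin": 0},{"dx": -17,"dy": 30,"dz": 38,"spin": 0},{"dx": 0,"dy": 30,"dz": 0,"spin": 0},{"dx": 0,"dy": 0,"dz": 0,"spin": 0},{"dx": 0,"dy": 0,"dz": 0,"spin": 0}], "gripper": 0.53}}

```text
time_s: 19.55
tool_pos: [0.4158, 0.2907, 0.1572]
orientation: [[0.993, -0.0, -0.115], [0.115, -0.001, 0.993], [-0.0, -1.0, -0.001]]
force: [0.4, 0.4, 0.2]
finger_gap: 0.0652
```

Run:
```python
from h import *
standing('red')
im,d=bot.get_image('top'); cv2.imwrite('pics/s10.png',im)
try:
    L=lamp(im,d,'blue'); print(L)
except Exception as e: print(e)
to(0.3998,.3235,.022,6.65)
```

```text
scene few
top few
{'ang': np.float64(98.06855565144858), 'h': np.float64(0.024561943832678474), 'ext': array([-0.13873598,  0.0512058 ]), 'foot': array([-0.09835499, -0.02570346,  0.03922028]), 'lens': array([-0.02545049,  0.02798361]), 'base': array([0.40250373, 0.29736601]), 'a': array([-0.14035788,  0.99010084]), 'cost': np.float64(0.002349993105130671), 'footlat': array([-0.03172049,  0.03290638])}
t 19.7 pos [0.4165 0.2909 0.1585] ang 6.54 tilt [ 0.002  0.001 -1.   ] gap 0.0654 F [-0.2 -0.1  0.1]
spin -0.11 then dx,dy,dz [-12.8 136.5  34.3]
```

View pics/s10.png

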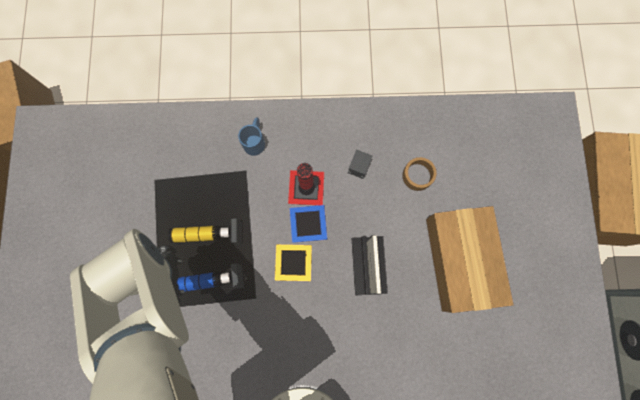

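Call:
{"name": "apply_moves", "arguments": {"rows": [{"dx": -6.5,"dy": 20,"dz": 17,"spin": 0},{"dx": -6.5,"dy": 20,"dz": 17,"spin": 0},{"dx": 0,"dy": 25,"dz": 0,"spin": 0},{"dx": 0,"dy": 25,"dz": 0,"spin": 0},{"dx": 0,"dy": 20,"dz": 0,"spin": 0},{"dx": 0,"dy": 15,"dz": 0,"spin": 0},{"dx": 0,"dy": 8,"dz": 0,"spin": 0},{"dx": 0,"dy": 0,"dz": 0,"spin": 0},{"dx": 0,"dy": 0,"dz": 0,"spin": 0}]}}

```text
time_s: 20.6
tool_pos: [0.3987, 0.3234, 0.0247]
orientation: [[0.993, 0.001, -0.115], [0.115, 0.001, 0.993], [0.001, -1.0, 0.001]]
force: [0.2, -0.3, 0.4]
finger_gap: 0.0652
```

Run:
```python
from h import *
to(0.3998,.3235,.022,6.65)
```

```text
t 20.6 pos [0.3987 0.3234 0.0247] ang 6.59 tilt [ 0.001  0.001 -1.   ] gap 0.0652 F [ 0.2 -0.3  0.4]
spin -0.06 then dx,dy,dz [ 1.1  2.7 -0. ]
```

Call:
{"name": "apply_moves", "arguments": {"rows": [{"dx": 1,"dy": 2.5,"dz": 0,"spin": 0},{"dx": 0,"dy": 0,"dz": 0,"spin": 0},{"dx": 0,"dy": 0,"dz": 0,"spin": 0},{"dx": 0,"dy": 0,"dz": 0,"spin": 0},{"dx": 0,"dy": 0,"dz": 0,"spin": 0}], "gripper": -0.07}}

```text
time_s: 21.1
tool_pos: [0.3994, 0.3237, 0.0218]
orientation: [[0.993, 0.001, -0.116], [0.116, 0.001, 0.993], [0.001, -1.0, 0.001]]
force: [1.4, -0.0, 5.6]
finger_gap: 0.0401
```

Call:
{"name": "apply_moves", "arguments": {"rows": [{"dx": 0,"dy": -4,"dz": -0.5,"spin": 0},{"dx": 0,"dy": -6,"dz": -1,"spin": 0},{"dx": 0,"dy": -7,"dz": -1.2,"spin": 0},{"dx": 0,"dy": 0,"dz": 0,"spin": 0},{"dx": 0,"dy": 0,"dz": 0,"spin": 0}]}}

```text
time_s: 21.6
tool_pos: [0.399, 0.3204, 0.0385]
orientation: [[0.993, -0.0, -0.115], [0.115, -0.0, 0.993], [-0.0, -1.0, -0.0]]
force: [0.7, -0.6, -1.1]
finger_gap: 0.0399
```

Run:
```python
from h import *
im,d=bot.get_image("scene"); cv2.imwrite("pics/s11.png",cv2.resize(im[120:220,340:460],None,fx=5,fy=5)); to(0,0,0)
```

```text
t 21.65 pos [0.399  0.3204 0.0383] ang 6.62 tilt [-0. -0. -1.] gap 0.0397 F [ 0.8 -0.4 -1.7]
spin -0.0 then dx,dy,dz [-433.3   38.3 -272.3]
```

View pics/s11.png

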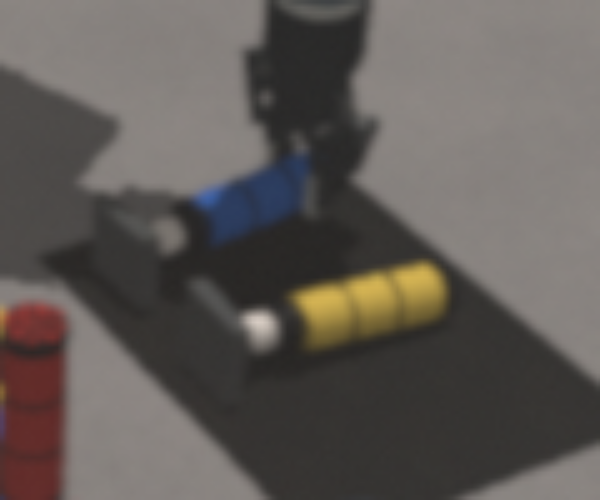

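Call:
{"name": "apply_moves", "arguments": {"rows": [{"dx": 0,"dy": -8.5,"dz": -2.2,"spin": 0},{"dx": 0,"dy": -8.4,"dz": -2.6,"spin": 0},{"dx": 0,"dy": -8.2,"dz": -3.1,"spin": 0},{"dx": 0,"dy": -8.1,"dz": -3.5,"spin": 0},{"dx": 0,"dy": -7.9,"dz": -3.9,"spin": 0},{"dx": 0,"dy": -7.6,"dz": -4.4,"spin": 0},{"dx": 0,"dy": 0,"dz": 0,"spin": 0},{"dx": 0,"dy": 0,"dz": 0,"spin": 0}]}}

```text
time_s: 22.45
tool_pos: [0.4018, 0.3012, 0.0874]
orientation: [[0.993, 0.001, -0.115], [0.115, 0.001, 0.993], [0.001, -1.0, 0.001]]
force: [0.2, -0.0, -0.7]
finger_gap: 0.0399
```

Call:
{"name": "apply_moves", "arguments": {"rows": [{"dx": 0,"dy": -7.4,"dz": -4.7,"spin": 0},{"dx": 0,"dy": -7.2,"dz": -5.1,"spin": 0},{"dx": 0,"dy": -6.9,"dz": -5.5,"spin": 0},{"dx": 0,"dy": -6.6,"dz": -5.8,"spin": 0},{"dx": 0,"dy": -6.3,"dz": -6.2,"spin": 0},{"dx": 0,"dy": -5.9,"dz": -6.5,"spin": 0},{"dx": 0,"dy": 0,"dz": 0,"spin": 0},{"dx": 0,"dy": 0,"dz": 0,"spin": 0}]}}

```text
time_s: 23.25
tool_pos: [0.4056, 0.2674, 0.1275]
orientation: [[0.993, 0.001, -0.115], [0.115, 0.0, 0.993], [0.001, -1.0, 0.0]]
force: [0.9, 1.1, 0.4]
finger_gap: 0.0399
```

Run:
```python
from h import *
im,d=bot.get_image("scene"); cv2.imwrite("pics/s12.png",cv2.resize(im[120:220,340:460],None,fx=5,fy=5)); to(0,0,0)
```

```text
t 23.3 pos [0.4056 0.2675 0.1274] ang 6.61 tilt [ 0.  0. -1.] gap 0.0399 F [1.1 1.4 0.7]
spin -0.0 then dx,dy,dz [-433.7  127.4 -219.1]
```

View pics/s12.png

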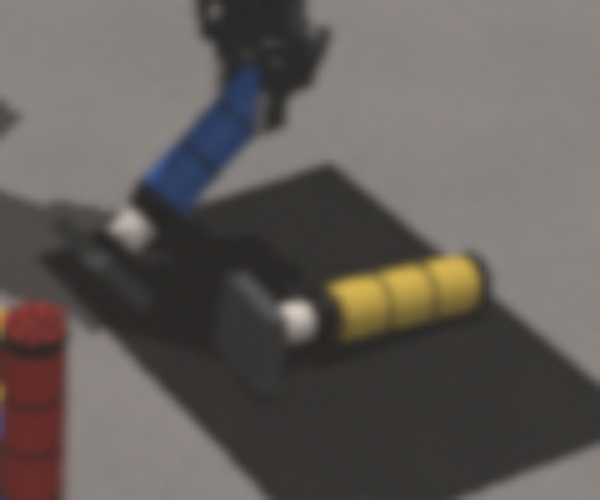

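Call:
{"name": "apply_moves", "arguments": {"rows": [{"dx": 0,"dy": -5.6,"dz": -6.8,"spin": 0},{"dx": 0,"dy": -5.2,"dz": -7.1,"spin": 0},{"dx": 0,"dy": -4.8,"dz": -7.3,"spin": 0},{"dx": 0,"dy": -4.5,"dz": -7.6,"spin": 0},{"dx": 0,"dy": -4.1,"dz": -7.8,"spin": 0},{"dx": 0,"dy": 0,"dz": 0,"spin": 0},{"dx": 0,"dy": 0,"dz": 0,"spin": 0}]}}

```text
time_s: 24.0
tool_pos: [0.4098, 0.2309, 0.1517]
orientation: [[0.993, 0.0, -0.115], [0.115, 0.0, 0.993], [0.0, -1.0, 0.0]]
force: [1.4, 0.2, 0.7]
finger_gap: 0.0399
```

Call:
{"name": "apply_moves", "arguments": {"rows": [{"dx": 0,"dy": -3.4,"dz": -8,"spin": 0},{"dx": 0,"dy": -3.0,"dz": -8.2,"spin": 0},{"dx": 0,"dy": -2.6,"dz": -8.3,"spin": 0},{"dx": 0,"dy": -2.2,"dz": -8.5,"spin": 0},{"dx": 0,"dy": -1.7,"dz": -8.6,"spin": 0},{"dx": 0,"dy": 0,"dz": 0,"spin": 0},{"dx": 0,"dy": 0,"dz": 0,"spin": 0}]}}

```text
time_s: 24.7
tool_pos: [0.4148, 0.1896, 0.1646]
orientation: [[0.993, 0.001, -0.115], [0.115, 0.0, 0.993], [0.001, -1.0, 0.0]]
force: [1.1, 0.7, 4.4]
finger_gap: 0.0396
```

Run:
```python
from h import *
im,d=bot.get_image("scene"); cv2.imwrite("pics/s13.png",cv2.resize(im[120:220,340:460],None,fx=5,fy=5)); to(0,0,0)
```

```text
t 24.75 pos [0.4147 0.1898 0.1646] ang 6.6 tilt [ 0.001  0.    -1.   ] gap 0.0397 F [1.7 1.1 5. ]
spin -0.0 then dx,dy,dz [-433.8  164.6 -140.8]
```

View pics/s13.png

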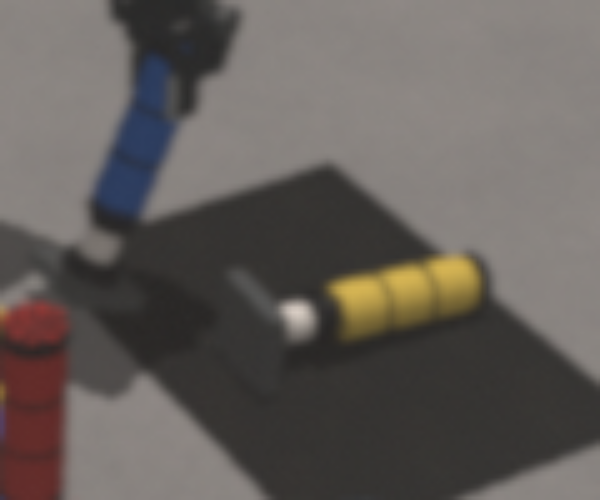

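Call:
{"name": "apply_moves", "arguments": {"rows": [{"dx": 0,"dy": -1.5,"dz": -8.7,"spin": 0},{"dx": 0,"dy": -1.2,"dz": -8.7,"spin": 0},{"dx": 0,"dy": -0.8,"dz": -8.8,"spin": 0},{"dx": 0,"dy": -0.3,"dz": -8.8,"spin": 0},{"dx": 0,"dy": 0,"dz": 0,"spin": 0},{"dx": 0,"dy": 0,"dz": 0,"spin": 0}]}}

```text
time_s: 25.35
tool_pos: [0.4181, 0.1545, 0.168]
orientation: [[0.993, -0.001, -0.115], [0.115, -0.0, 0.993], [-0.001, -1.0, -0.0]]
force: [1.4, -1.0, 0.3]
finger_gap: 0.0394
```

Call:
{"name": "apply_moves", "arguments": {"rows": [{"dx": 0,"dy": 0.2,"dz": -8.7,"spin": 0},{"dx": 0,"dy": 0.6,"dz": -8.7,"spin": 0},{"dx": 0,"dy": 0,"dz": 0,"spin": 0},{"dx": 0,"dy": 0,"dz": 0,"spin": 0}]}}

```text
time_s: 25.75
tool_pos: [0.4203, 0.1373, 0.1673]
orientation: [[0.993, -0.0, -0.115], [0.115, -0.0, 0.993], [-0.0, -1.0, -0.0]]
force: [1.8, -1.0, -1.0]
finger_gap: 0.0397
```

Run:
```python
from h import *
im,d=bot.get_image("scene"); cv2.imwrite("pics/s14.png",cv2.resize(im[120:220,340:460],None,fx=5,fy=5)); to(0,0,0)
```

```text
t 25.8 pos [0.4202 0.1375 0.1673] ang 6.61 tilt [-0.001 -0.    -1.   ] gap 0.0398 F [ 0.9 -1.7 -1.5]
spin -0.0 then dx,dy,dz [-433.3  167.3  -88.2]
```

View pics/s14.png

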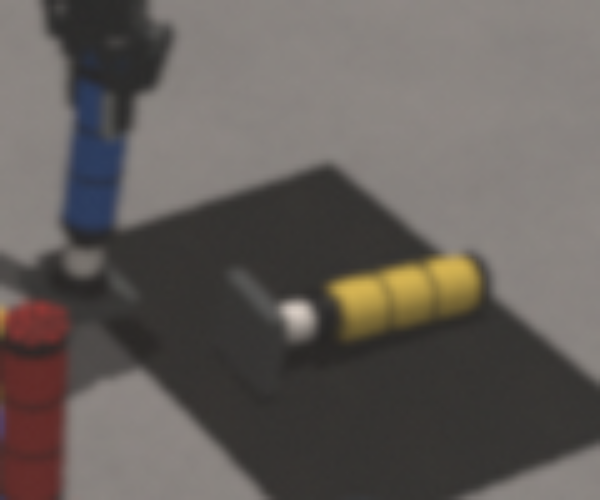

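Call:
{"name": "apply_moves", "arguments": {"rows": [{"dx": 0,"dy": 1,"dz": -5,"spin": 0},{"dx": 0,"dy": 0.5,"dz": -4,"spin": 0},{"dx": 0,"dy": 0.5,"dz": -3,"spin": 0},{"dx": 0,"dy": 0,"dz": 0,"spin": 0},{"dx": 0,"dy": 0,"dz": 0,"spin": 0}]}}

```text
time_s: 26.3
tool_pos: [0.4219, 0.1257, 0.1654]
orientation: [[0.993, 0.0, -0.115], [0.115, -0.0, 0.993], [0.0, -1.0, -0.0]]
force: [0.5, -1.1, 1.0]
finger_gap: 0.0398
```

Run:
```python
from h import *
im,d=bot.get_image("scene"); cv2.imwrite("pics/s15.png",cv2.resize(im[120:220,340:460],None,fx=5,fy=5)); to(.5625,-.0285,.18)
standing('blue')
```

```text
t 26.35 pos [0.4219 0.1258 0.1655] ang 6.62 tilt [ 0. -0. -1.] gap 0.0398 F [ 1.4 -0.3  1.1]
spin -0.0 then dx,dy,dz [ 121.9  -14.5 -169.5]
scene 21 xy [0.4254 0.1327] tiltdeg [18.  -0.1] rms 0.0023 z [0.08  0.105]
top few
```

View pics/s15.png

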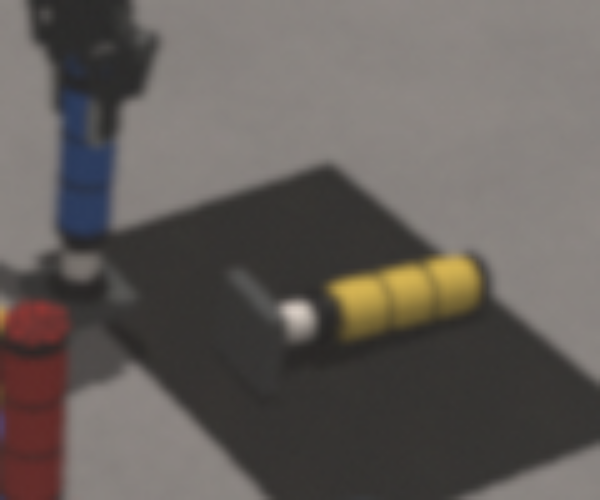

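Call:
{"name": "apply_moves", "arguments": {"rows": [{"dx": 0,"dy": 0,"dz": 0,"spin": 0},{"dx": 0,"dy": 0,"dz": 0,"spin": 0},{"dx": 0,"dy": 0,"dz": 0,"spin": 0},{"dx": 0,"dy": 0,"dz": 0,"spin": 0}], "gripper": 0.05}}

```text
time_s: 26.85
tool_pos: [0.4217, 0.1259, 0.1653]
orientation: [[0.993, -0.0, -0.115], [0.115, -0.0, 0.993], [-0.0, -1.0, 0.0]]
force: [-0.8, 0.2, -0.6]
finger_gap: 0.0445
```

Run:
```python
from h import *
im,d=bot.get_image("scene"); cv2.imwrite("pics/s16.png",cv2.resize(im[120:220,300:420],None,fx=5,fy=5)); to(.5625,-.0285,.18)
standing('blue')
```

```text
t 26.9 pos [0.4217 0.1258 0.1654] ang 6.63 tilt [-0.  0. -1.] gap 0.0446 F [-0.5  0.1  0.6]
spin -0.0 then dx,dy,dz [ 122.   -14.6 -169.5]
scene few
top few
```

View pics/s16.png

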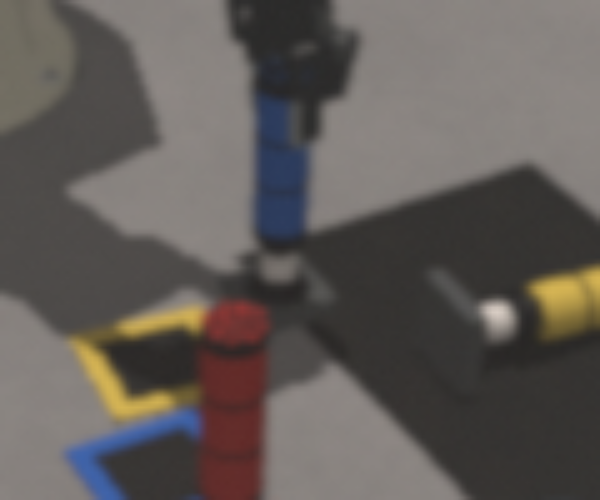

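```bash
sed -i "s/(h\[...,2\]>60)/(h[...,2]>25)/g; s/(h\[...,2\]>80)/(h[...,2]>35)/" h.py
python3 - <<'E'
from h import *
im,d=bot.get_image("scene")
standing('blue'); standing('red')
E
```

```text
scene 17 xy [0.4243 0.128 ] tiltdeg [-1.7 -8.1] rms 0.002 z [0.119 0.14 ]
top few
scene few
top few
```

Run:
```python
from h import *
im,d=bot.get_image("scene"); W=cloud('scene',d); H=hsv(im)
for p in [(190,347),(198,347),(207,347),(214,347)]: print('red',p,H[p],W[p].round(3))
for p in [(145,357),(155,356),(165,356)]: print('blue',p,H[p],W[p].round(3))
im,d=bot.get_image("top"); W=cloud('top',d); H=hsv(im)
for p in [(172,304),(178,305),(184,305)]: print('red',p,H[p],W[p].round(3))
```

```text
red (190, 347) [ 0 44 46] [ 0.688 -0.033  0.194]
red (198, 347) [  2 148  98] [ 0.685 -0.031  0.162]
red (207, 347) [  1 146  98] [ 0.687 -0.032  0.13 ]
red (214, 347) [  2 146  98] [ 0.686 -0.031  0.101]
blue (145, 357) [111  81  88] [0.442 0.119 0.164]
blue (155, 356) [110 129  93] [0.443 0.116 0.125]
blue (165, 356) [111 132  93] [0.44  0.119 0.08 ]
red (172, 304) [179 106 101] [ 0.661 -0.026  0.2  ]
red (178, 305) [178  52  64] [ 0.647 -0.028  0.195]
red (184, 305) [  1 145  95] [ 0.647 -0.026  0.13 ]
```

```bash
sed -i "s/(h\[...,1\]>150)/(h[...,1]>100)/; s/(h\[...,1\]>130)&(h\[...,2\]>25)/(h[...,1]>95)\&(h[...,2]>25)/" h.py; grep -n "lambda h" h.py
python3 - <<'E'
from h import *
standing('blue'); standing('red'); to(0,0,0)
E
```

```text
18:COL={'red':lambda h:((h[...,0]<8)|(h[...,0]>172))&(h[...,1]>100)&(h[...,2]>25),
19:'yellow':lambda h:(h[...,0]>20)&(h[...,0]<32)&(h[...,1]>130)&(h[...,2]>35),
20:'blue':lambda h:(h[...,0]>98)&(h[...,0]<120)&(h[...,1]>95)&(h[...,2]>25)}
scene 196 xy [0.4235 0.1265] tiltdeg [0.9 0.4] rms 0.0026 z [0.074 0.182]
top few
scene 352 xy [ 0.6681 -0.0248] tiltdeg [0.4 0. ] rms 0.0017 z [0.076 0.187]
top 187 xy [ 0.6662 -0.0268] tiltdeg [0.9 0.4] rms 0.0016 z [0.076 0.2  ]
t 27.55 pos [0.4219 0.1258 0.1654] ang 6.62 tilt [-0.  0. -1.] gap 0.0449 F [-0.6  0.6 -0.8]
spin -0.0 then dx,dy,dz [-433.6  165.4  -76.3]
```

Call:
{"name": "apply_moves", "arguments": {"rows": [{"dx": 0,"dy": 0,"dz": 0,"spin": 0},{"dx": 0,"dy": 0,"dz": 0,"spin": 0},{"dx": 0,"dy": 0,"dz": 0,"spin": 0},{"dx": 0,"dy": 0,"dz": 0,"spin": 0},{"dx": 0,"dy": -4,"dz": 0,"spin": 0},{"dx": 0,"dy": -8,"dz": 0,"spin": 0},{"dx": 0,"dy": -8,"dz": 0,"spin": 0},{"dx": 0,"dy": 0,"dz": 0,"spin": 1.5},{"dx": 0,"dy": 0,"dz": 0,"spin": 1.4},{"dx": 0,"dy": 0,"dz": 0,"spin": 0},{"dx": 0,"dy": 0,"dz": 0,"spin": 0}], "gripper": -0.3}}

```text
time_s: 28.65
tool_pos: [0.4216, 0.1258, 0.1852]
orientation: [[0.998, -0.0, -0.065], [0.065, -0.0, 0.998], [-0.001, -1.0, -0.0]]
force: [-0.1, -0.4, -4.9]
finger_gap: 0.0389
```

Run:
```python
from h import *
standing('blue'); to(.5625,-.0285,.186,3.7)
```

```text
scene 185 xy [0.4235 0.1273] tiltdeg [ 1.3 -0.2] rms 0.0024 z [0.094 0.198]
top few
t 28.75 pos [0.4217 0.1258 0.1852] ang 3.74 tilt [-0. -0. -1.] gap 0.0391 F [-0.1  0.3 -4.3]
spin 0.04 then dx,dy,dz [ 130.6   -0.8 -163. ]
```

Call:
{"name": "apply_moves", "arguments": {"rows": [{"dx": 8,"dy": 0,"dz": -10,"spin": 0},{"dx": 12,"dy": 0,"dz": -15,"spin": 0},{"dx": 12,"dy": 0,"dz": -15,"spin": 0},{"dx": 12,"dy": 0,"dz": -15,"spin": 0},{"dx": 12,"dy": 0,"dz": -15,"spin": 0},{"dx": 12,"dy": 0,"dz": -15,"spin": 0},{"dx": 12,"dy": 0,"dz": -15,"spin": 0},{"dx": 12,"dy": 0,"dz": -15,"spin": 0},{"dx": 12,"dy": 0,"dz": -15,"spin": 0},{"dx": 12,"dy": 0,"dz": -15,"spin": 0},{"dx": 9,"dy": 0,"dz": -11,"spin": 0},{"dx": 5,"dy": 0,"dz": -7,"spin": 0}]}}

```text
time_s: 29.95
tool_pos: [0.5632, -0.0295, 0.1853]
orientation: [[0.998, 0.0, -0.064], [0.064, -0.0, 0.998], [0.0, -1.0, -0.0]]
force: [-0.2, 0.6, -5.1]
finger_gap: 0.0388
```

Call:
{"name": "apply_moves", "arguments": {"rows": [{"dx": 0,"dy": 0,"dz": 0,"spin": 0},{"dx": 0,"dy": 0,"dz": 0,"spin": 0},{"dx": 0,"dy": 0,"dz": 0,"spin": 0}]}}

```text
time_s: 30.25
tool_pos: [0.5615, -0.0279, 0.1853]
orientation: [[0.998, -0.001, -0.065], [0.065, 0.0, 0.998], [-0.001, -1.0, 0.0]]
force: [-0.3, 0.8, -4.7]
finger_gap: 0.0388
```

Run:
```python
from h import *
standing('blue','s17'); to(.5625,-.0285,.1685,3.7)
im=cv2.imread('pics/s17_scene.png'); cv2.imwrite("pics/s17.png",cv2.resize(im[140:260,290:410],None,fx=5,fy=5))
```

```text
scene 235 xy [ 0.5626 -0.0275] tiltdeg [0.8 0.6] rms 0.0018 z [0.093 0.197]
top few
t 30.35 pos [ 0.5618 -0.0279  0.1855] ang 3.76 tilt [-0.  0. -1.] gap 0.0387 F [-0.2  0.4 -5.3]
spin 0.06 then dx,dy,dz [ 0.7 17.  -0.7]
```

View pics/s17.png

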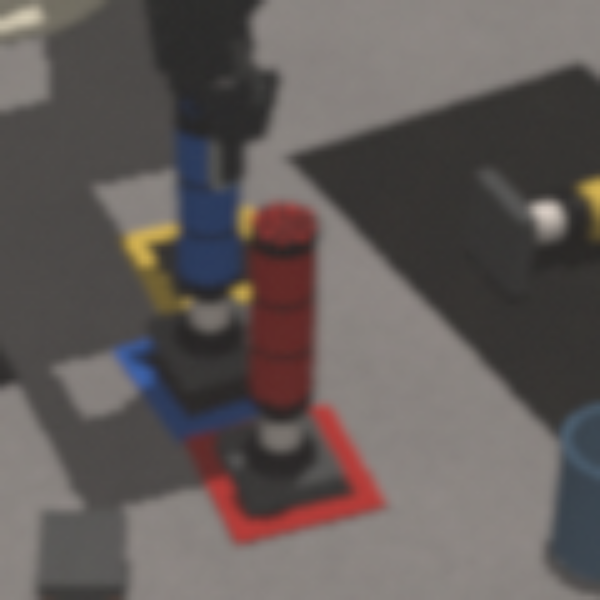

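Call:
{"name": "apply_moves", "arguments": {"rows": [{"dx": 0.3,"dy": 5,"dz": -0.5,"spin": 0},{"dx": 0,"dy": 5,"dz": 0,"spin": 0},{"dx": 0,"dy": 4,"dz": 0,"spin": 0},{"dx": 0,"dy": 1.5,"dz": 0,"spin": 0},{"dx": 0,"dy": 0,"dz": 0,"spin": 0},{"dx": 0,"dy": 0,"dz": 0,"spin": 0}]}}

```text
time_s: 30.95
tool_pos: [0.5626, -0.0289, 0.1699]
orientation: [[0.998, -0.0, -0.065], [0.065, 0.0, 0.998], [-0.0, -1.0, 0.0]]
force: [0.6, -0.1, -4.5]
finger_gap: 0.0388
```

Call:
{"name": "apply_moves", "arguments": {"rows": [{"dx": 0,"dy": 0.8,"dz": 0,"spin": 0},{"dx": 0,"dy": 0,"dz": 0,"spin": 0}]}}

```text
time_s: 31.15
tool_pos: [0.5626, -0.0289, 0.1692]
orientation: [[0.998, 0.0, -0.065], [0.065, 0.0, 0.998], [0.0, -1.0, 0.0]]
force: [0.1, -0.2, -4.8]
finger_gap: 0.0389
```

Call:
{"name": "apply_moves", "arguments": {"rows": [{"dx": 0,"dy": 0.8,"dz": 0,"spin": 0},{"dx": 0,"dy": 0,"dz": 0,"spin": 0},{"dx": 0,"dy": 0,"dz": 0,"spin": 0}]}}

```text
time_s: 31.45
tool_pos: [0.5628, -0.0289, 0.1687]
orientation: [[0.998, 0.001, -0.065], [0.065, -0.0, 0.998], [0.001, -1.0, -0.0]]
force: [-1.0, 1.1, 0.4]
finger_gap: 0.0387
```

Call:
{"name": "apply_moves", "arguments": {"rows": [{"dx": 0,"dy": 0,"dz": 0,"spin": 0},{"dx": 0,"dy": 0,"dz": 0,"spin": 0},{"dx": 0,"dy": 0,"dz": 0,"spin": 0},{"dx": 0,"dy": 0,"dz": 0,"spin": 0},{"dx": 0,"dy": -15,"dz": 0,"spin": 0},{"dx": 0,"dy": -30,"dz": 0,"spin": 0},{"dx": 0,"dy": -40,"dz": 0,"spin": 0},{"dx": -30,"dy": -10,"dz": 0,"spin": 0},{"dx": -40,"dy": 0,"dz": 0,"spin": 0},{"dx": -40,"dy": 0,"dz": 0,"spin": 0},{"dx": 0,"dy": 0,"dz": 0,"spin": 0}], "gripper": 0.53}}

```text
time_s: 32.55
tool_pos: [0.4481, -0.036, 0.2629]
orientation: [[0.998, -0.003, -0.065], [0.065, 0.0, 0.998], [-0.003, -1.0, 0.0]]
force: [-1.1, 1.3, 0.0]
finger_gap: 0.0649
```

Run:
```python
from h import *
standing('blue','s18'); standing('red')
im,d=bot.get_image('top'); cv2.imwrite('pics/s18_top.png',im)
for r in [(150,265,150,320)]:
    L=lamp(im,d,'yellow',r); e=L['base']+L['a']*L['ext'][1]
    print({k:np.round(x,4).tolist() for k,x in L.items() if x is not None},'heads',(L['base']+L['a']*(L['foot'][1]+.158)).round(4) if L['foot'] is not None else 0,(e-.03*L['a']).round(4))
to(0.4,.3235,.1)
```

```text
scene 280 xy [ 0.5642 -0.0282] tiltdeg [-0.3  0.2] rms 0.002 z [0.079 0.186]
top 40 xy [ 0.5907 -0.0338] tiltdeg [-13.7  40.8] rms 0.0044 z [0.193 0.2  ]
scene 337 xy [ 0.6678 -0.025 ] tiltdeg [ 0.5 -0.1] rms 0.0018 z [0.076 0.186]
top 184 xy [ 0.6663 -0.0269] tiltdeg [1.  0.3] rms 0.0016 z [0.079 0.2  ]
{'ang': 90.4563, 'h': 0.025, 'ext': [-0.131, 0.0646], 'foot': [-0.1272, -0.1207, -0.114], 'lens': [-0.057, 0.0571], 'base': [0.5381, 0.3206], 'a': [-0.008, 1.0], 'cost': 0.0026, 'footlat': [-0.0312, 0.0306]} heads [0.5379 0.3579] [0.5379 0.3552]
t 32.8 pos [ 0.4539 -0.036   0.2635] ang 3.73 tilt [ 0.001 -0.    -1.   ] gap 0.0653 F [ 0.7  0.7 -0.2]
spin -0.0 then dx,dy,dz [-30.3 163.5 362.3]
```

View pics/s18_top.png

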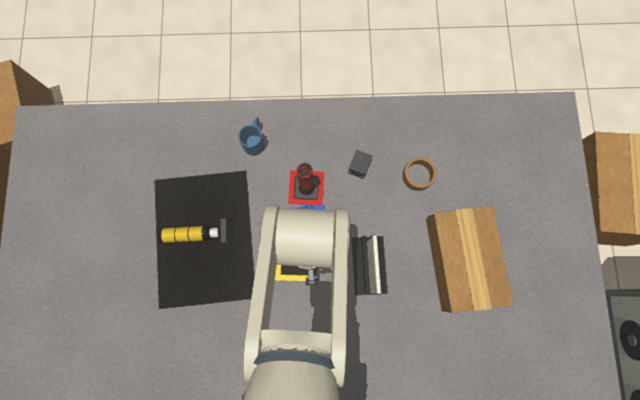

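Run:
```python
from h import *
to(0.5379,.3565,.022,.5)
```

```text
t 32.8 pos [ 0.4539 -0.036   0.2635] ang 3.73 tilt [ 0.001 -0.    -1.   ] gap 0.0653 F [ 0.7  0.7 -0.2]
spin 3.23 then dx,dy,dz [ 87.5 241.5 391.8]
```

Call:
{"name": "apply_moves", "arguments": {"rows": [{"dx": 0,"dy": 0,"dz": 0,"spin": 3.2},{"dx": 9,"dy": 0,"dz": 39,"spin": 0},{"dx": 9,"dy": 0,"dz": 39,"spin": 0},{"dx": 9,"dy": 0,"dz": 39,"spin": 0},{"dx": 9,"dy": 0,"dz": 39,"spin": 0},{"dx": 9,"dy": 0,"dz": 39,"spin": 0},{"dx": 9,"dy": 0,"dz": 39,"spin": 0},{"dx": 9,"dy": 20,"dz": 39,"spin": 0},{"dx": 9,"dy": 20,"dz": 39,"spin": 0},{"dx": 9,"dy": 20,"dz": 39,"spin": 0},{"dx": 5,"dy": 20,"dz": 30,"spin": 0},{"dx": 0,"dy": 0,"dz": 0,"spin": 0}]}}

```text
time_s: 34.0
tool_pos: [0.5347, 0.349, 0.1795]
orientation: [[1.0, -0.003, -0.012], [0.012, -0.001, 1.0], [-0.003, -1.0, -0.001]]
force: [0.5, -0.1, 0.4]
finger_gap: 0.0648
```

Call:
{"name": "apply_moves", "arguments": {"rows": [{"dx": 0,"dy": 0,"dz": 0,"spin": 0},{"dx": 0,"dy": 0,"dz": 0,"spin": 0}]}}

```text
time_s: 34.2
tool_pos: [0.5356, 0.3453, 0.1836]
orientation: [[1.0, 0.0, -0.009], [0.009, -0.0, 1.0], [0.0, -1.0, -0.0]]
force: [0.2, -0.2, 0.2]
finger_gap: 0.0655
```

Run:
```python
from h import *
to(0.5379,.3565,.022,.5)
```

```text
t 34.2 pos [0.5356 0.3453 0.1836] ang 0.52 tilt [ 0. -0. -1.] gap 0.0655 F [ 0.2 -0.2  0.2]
spin 0.02 then dx,dy,dz [  2.4 161.6  11.2]
```

Call:
{"name": "apply_moves", "arguments": {"rows": [{"dx": 2.4,"dy": 25,"dz": 11,"spin": 0},{"dx": 0,"dy": 25,"dz": 0,"spin": 0},{"dx": 0,"dy": 25,"dz": 0,"spin": 0},{"dx": 0,"dy": 25,"dz": 0,"spin": 0},{"dx": 0,"dy": 25,"dz": 0,"spin": 0},{"dx": 0,"dy": 18,"dz": 0,"spin": 0},{"dx": 0,"dy": 10,"dz": 0,"spin": 0},{"dx": 0,"dy": 5,"dz": 0,"spin": 0},{"dx": 0,"dy": 0,"dz": 0,"spin": 0},{"dx": 0,"dy": 0,"dz": 0,"spin": 0}]}}

```text
time_s: 35.2
tool_pos: [0.5382, 0.357, 0.0264]
orientation: [[1.0, 0.001, -0.009], [0.009, 0.001, 1.0], [0.001, -1.0, 0.001]]
force: [0.3, 0.2, 0.4]
finger_gap: 0.0654
```

Run:
```python
from h import *
to(0.5379,.3565,.022,.5)
```

```text
t 35.2 pos [0.5382 0.357  0.0264] ang 0.51 tilt [ 0.001  0.001 -1.   ] gap 0.0654 F [0.3 0.2 0.4]
spin 0.01 then dx,dy,dz [-0.3  4.4 -0.5]
```

Call:
{"name": "apply_moves", "arguments": {"rows": [{"dx": -0.3,"dy": 4,"dz": -0.5,"spin": 0},{"dx": 0,"dy": 0,"dz": 0,"spin": 0},{"dx": 0,"dy": 0,"dz": 0,"spin": 0},{"dx": 0,"dy": 0,"dz": 0,"spin": 0},{"dx": 0,"dy": 0,"dz": 0,"spin": 0}], "gripper": -0.07}}

```text
time_s: 35.7
tool_pos: [0.5374, 0.3563, 0.0216]
orientation: [[1.0, 0.0, -0.009], [0.009, 0.0, 1.0], [0.0, -1.0, 0.0]]
force: [-0.0, -0.4, 2.4]
finger_gap: 0.0394
```

Call:
{"name": "apply_moves", "arguments": {"rows": [{"dx": 0,"dy": -4,"dz": -0.5,"spin": 0},{"dx": 0,"dy": -6,"dz": -1,"spin": 0},{"dx": 0,"dy": -7,"dz": -1.2,"spin": 0},{"dx": 0,"dy": -8.5,"dz": -2.2,"spin": 0},{"dx": 0,"dy": -8.4,"dz": -2.6,"spin": 0},{"dx": 0,"dy": -8.2,"dz": -3.1,"spin": 0},{"dx": 0,"dy": -8.1,"dz": -3.5,"spin": 0},{"dx": 0,"dy": -7.9,"dz": -3.9,"spin": 0},{"dx": 0,"dy": -7.6,"dz": -4.4,"spin": 0},{"dx": 0,"dy": 0,"dz": 0,"spin": 0},{"dx": 0,"dy": 0,"dz": 0,"spin": 0}]}}

```text
time_s: 36.8
tool_pos: [0.5378, 0.3341, 0.0874]
orientation: [[1.0, 0.001, -0.009], [0.009, 0.001, 1.0], [0.001, -1.0, 0.001]]
force: [0.6, 0.9, -0.3]
finger_gap: 0.04
```

Run:
```python
from h import *
im,d=bot.get_image("scene"); cv2.imwrite("pics/s19.png",cv2.resize(im[120:220,340:460],None,fx=5,fy=5)); to(0,0,0)
```

```text
t 36.85 pos [0.5377 0.3342 0.0872] ang 0.52 tilt [ 0.001  0.001 -1.   ] gap 0.0397 F [ 0.8  0.6 -0.5]
spin -0.0 then dx,dy,dz [-540.8   87.2 -329.3]
```

View pics/s19.png

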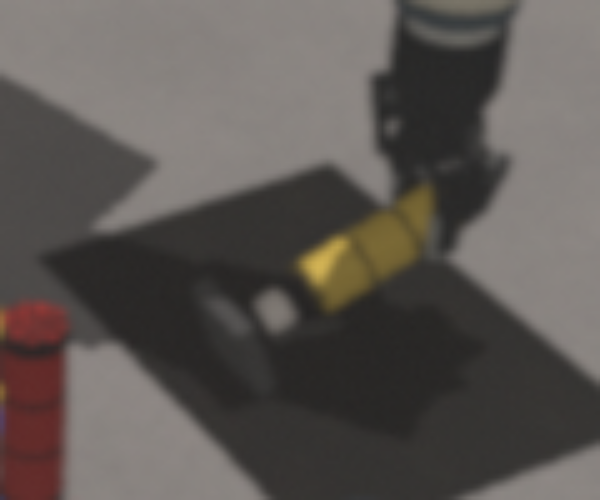

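Rotating as the blue one did. Continue the same arc.

Call:
{"name": "apply_moves", "arguments": {"rows": [{"dx": 0,"dy": -7.4,"dz": -4.7,"spin": 0},{"dx": 0,"dy": -7.2,"dz": -5.1,"spin": 0},{"dx": 0,"dy": -6.9,"dz": -5.5,"spin": 0},{"dx": 0,"dy": -6.6,"dz": -5.8,"spin": 0},{"dx": 0,"dy": -6.3,"dz": -6.2,"spin": 0},{"dx": 0,"dy": -5.9,"dz": -6.5,"spin": 0},{"dx": 0,"dy": 0,"dz": 0,"spin": 0},{"dx": 0,"dy": 0,"dz": 0,"spin": 0}]}}

```text
time_s: 37.65
tool_pos: [0.5379, 0.2999, 0.1275]
orientation: [[1.0, 0.0, -0.009], [0.009, 0.0, 1.0], [0.0, -1.0, 0.0]]
force: [1.4, 0.9, -0.3]
finger_gap: 0.04
```

Call:
{"name": "apply_moves", "arguments": {"rows": [{"dx": 0,"dy": -5.6,"dz": -6.8,"spin": 0},{"dx": 0,"dy": -5.2,"dz": -7.1,"spin": 0},{"dx": 0,"dy": -4.8,"dz": -7.3,"spin": 0},{"dx": 0,"dy": -4.5,"dz": -7.6,"spin": 0},{"dx": 0,"dy": -4.1,"dz": -7.8,"spin": 0},{"dx": 0,"dy": 0,"dz": 0,"spin": 0},{"dx": 0,"dy": 0,"dz": 0,"spin": 0}]}}

```text
time_s: 38.35
tool_pos: [0.5382, 0.2632, 0.1517]
orientation: [[1.0, 0.0, -0.009], [0.009, 0.0, 1.0], [0.0, -1.0, 0.0]]
force: [1.3, 0.8, 0.3]
finger_gap: 0.0398
```

Call:
{"name": "apply_moves", "arguments": {"rows": [{"dx": 0,"dy": -3.4,"dz": -8,"spin": 0},{"dx": 0,"dy": -3.0,"dz": -8.2,"spin": 0},{"dx": 0,"dy": -2.6,"dz": -8.3,"spin": 0},{"dx": 0,"dy": -2.2,"dz": -8.5,"spin": 0},{"dx": 0,"dy": -1.7,"dz": -8.6,"spin": 0},{"dx": 0,"dy": 0,"dz": 0,"spin": 0},{"dx": 0,"dy": 0,"dz": 0,"spin": 0}]}}

```text
time_s: 39.05
tool_pos: [0.5388, 0.2216, 0.1647]
orientation: [[1.0, 0.001, -0.009], [0.009, 0.0, 1.0], [0.001, -1.0, 0.0]]
force: [2.6, 0.4, 3.9]
finger_gap: 0.0396
```

Call:
{"name": "apply_moves", "arguments": {"rows": [{"dx": 0,"dy": -1.5,"dz": -8.7,"spin": 0},{"dx": 0,"dy": -1.2,"dz": -8.7,"spin": 0},{"dx": 0,"dy": -0.8,"dz": -8.8,"spin": 0},{"dx": 0,"dy": -0.3,"dz": -8.8,"spin": 0},{"dx": 0,"dy": 0,"dz": 0,"spin": 0},{"dx": 0,"dy": 0,"dz": 0,"spin": 0}]}}

```text
time_s: 39.65
tool_pos: [0.5385, 0.1863, 0.1679]
orientation: [[1.0, -0.001, -0.008], [0.008, -0.0, 1.0], [-0.001, -1.0, -0.0]]
force: [0.8, -1.6, -1.0]
finger_gap: 0.0397
```

Run:
```python
from h import *
im,d=bot.get_image("scene"); cv2.imwrite("pics/s20.png",cv2.resize(im[120:220,340:460],None,fx=5,fy=5)); to(0,0,0)
```

```text
t 39.7 pos [0.5385 0.1866 0.1679] ang 0.51 tilt [-0.001 -0.    -1.   ] gap 0.0399 F [ 0.9 -1.4 -1. ]
spin -0.0 then dx,dy,dz [-540.1  167.9 -181.8]
```

View pics/s20.png

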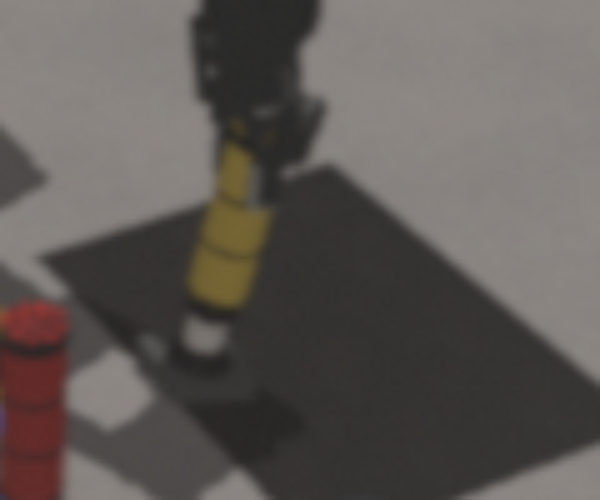

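Finish the last part of the arc, then let it settle.

Call:
{"name": "apply_moves", "arguments": {"rows": [{"dx": 0,"dy": 0.3,"dz": -8,"spin": 0},{"dx": 0,"dy": 0.6,"dz": -8,"spin": 0},{"dx": 0,"dy": 0.9,"dz": -6,"spin": 0},{"dx": 0,"dy": 0.8,"dz": -5,"spin": 0},{"dx": 0,"dy": 0,"dz": 0,"spin": 0},{"dx": 0,"dy": 0,"dz": 0,"spin": 0}]}}

```text
time_s: 40.3
tool_pos: [0.539, 0.1596, 0.1656]
orientation: [[1.0, -0.0, -0.009], [0.009, -0.0, 1.0], [-0.0, -1.0, -0.0]]
force: [1.5, -2.9, 0.3]
finger_gap: 0.04
```

Call:
{"name": "apply_moves", "arguments": {"rows": [{"dx": 0,"dy": 0,"dz": 0,"spin": 0},{"dx": 0,"dy": 0,"dz": 0,"spin": 0},{"dx": 0,"dy": 0,"dz": 0,"spin": 0},{"dx": 0,"dy": 0,"dz": 0,"spin": 0}], "gripper": 0.05}}

```text
time_s: 40.7
tool_pos: [0.5389, 0.1601, 0.1656]
orientation: [[1.0, -0.0, -0.009], [0.009, 0.0, 1.0], [-0.0, -1.0, 0.0]]
force: [0.4, 0.3, -0.8]
finger_gap: 0.0448
```

Run:
```python
from h import *
standing('yellow','s21'); to(.4522,.0155,.18,-1.5)
im=cv2.imread('pics/s21_scene.png'); cv2.imwrite("pics/s21.png",cv2.resize(im[120:220,340:460],None,fx=5,fy=5))
```

```text
scene 202 xy [0.5408 0.1587] tiltdeg [ 0.1 -0.2] rms 0.0023 z [0.077 0.18 ]
top 37 xy [0.538  0.1563] tiltdeg [ 0.2 -0. ] rms 0.0003 z [0.08  0.155]
t 40.8 pos [0.539  0.16   0.1656] ang 0.53 tilt [-0.  0. -1.] gap 0.0452 F [-0.3 -0.2 -0.4]
spin 2.03 then dx,dy,dz [ -82.9  -14.4 -146.7]
```

View pics/s21.png

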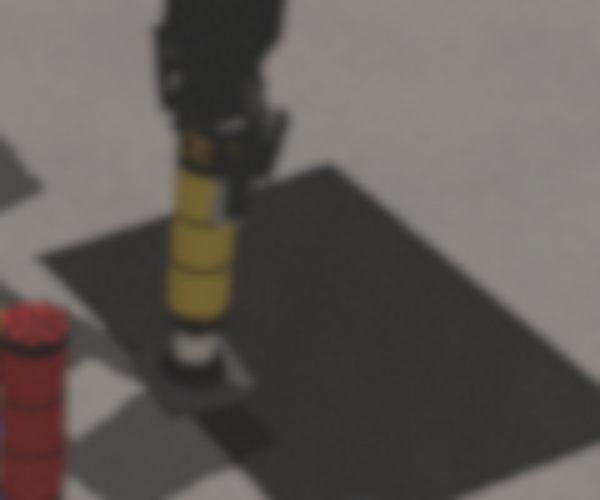

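Call:
{"name": "apply_moves", "arguments": {"rows": [{"dx": 0,"dy": 0,"dz": -2.5,"spin": 0},{"dx": 0,"dy": 0,"dz": 0,"spin": 0}]}}

```text
time_s: 41.0
tool_pos: [0.539, 0.1571, 0.1656]
orientation: [[1.0, -0.0, -0.009], [0.009, -0.0, 1.0], [-0.0, -1.0, -0.0]]
force: [-1.0, -0.1, -0.0]
finger_gap: 0.0451
```

Call:
{"name": "apply_moves", "arguments": {"rows": [{"dx": 0,"dy": 0,"dz": 0,"spin": 0},{"dx": 0,"dy": 0,"dz": 0,"spin": 0},{"dx": 0,"dy": 0,"dz": 0,"spin": 0},{"dx": 0,"dy": 0,"dz": 0,"spin": 0},{"dx": 0,"dy": -4,"dz": 0,"spin": 0},{"dx": 0,"dy": -8,"dz": 0,"spin": 0},{"dx": 0,"dy": -8,"dz": 0,"spin": 0},{"dx": 0,"dy": 0,"dz": 0,"spin": 1},{"dx": 0,"dy": 0,"dz": 0,"spin": 1},{"dx": 0,"dy": 0,"dz": 0,"spin": 0},{"dx": 0,"dy": 0,"dz": 0,"spin": 0}], "gripper": -0.3}}

```text
time_s: 42.1
tool_pos: [0.5388, 0.1573, 0.1853]
orientation: [[1.0, -0.001, 0.026], [-0.026, -0.0, 1.0], [-0.001, -1.0, -0.0]]
force: [0.5, -0.2, -5.7]
finger_gap: 0.0385
```

Run:
```python
from h import *
standing('yellow'); to(.4522,.0155,.186,-1.5)
```

```text
scene 157 xy [0.5394 0.1584] tiltdeg [ 1.4 -0. ] rms 0.002 z [0.094 0.161]
top 26 xy [0.5381 0.1564] tiltdeg [-0.2 -0.4] rms 0.0004 z [0.097 0.156]
t 42.2 pos [0.5389 0.1574 0.1854] ang -1.47 tilt [-0. -0. -1.] gap 0.0387 F [ 0.2  0.1 -6.2]
spin 0.03 then dx,dy,dz [ -82.9   -0.6 -144.1]
```

Call:
{"name": "apply_moves", "arguments": {"rows": [{"dx": -5,"dy": 0,"dz": -8,"spin": 0},{"dx": -8,"dy": 0,"dz": -14,"spin": 0},{"dx": -8,"dy": 0,"dz": -14,"spin": 0},{"dx": -8,"dy": 0,"dz": -14,"spin": 0},{"dx": -8,"dy": 0,"dz": -14,"spin": 0},{"dx": -8,"dy": 0,"dz": -14,"spin": 0},{"dx": -8,"dy": 0,"dz": -14,"spin": 0},{"dx": -8,"dy": 0,"dz": -14,"spin": 0},{"dx": -8,"dy": 0,"dz": -14,"spin": 0},{"dx": -7,"dy": 0,"dz": -12,"spin": 0},{"dx": -4,"dy": 0,"dz": -8,"spin": 0},{"dx": -3,"dy": 0,"dz": -4,"spin": 0}]}}

```text
time_s: 43.4
tool_pos: [0.4521, 0.0148, 0.1857]
orientation: [[1.0, 0.0, 0.026], [-0.026, 0.0, 1.0], [0.0, -1.0, 0.0]]
force: [-0.3, 0.5, -5.0]
finger_gap: 0.0388
```

Call:
{"name": "apply_moves", "arguments": {"rows": [{"dx": 0,"dy": 0,"dz": 0,"spin": 0},{"dx": 0,"dy": 0,"dz": 0,"spin": 0},{"dx": 0,"dy": 0,"dz": 0,"spin": 0}]}}

```text
time_s: 43.7
tool_pos: [0.4528, 0.0159, 0.1857]
orientation: [[1.0, 0.0, 0.025], [-0.025, 0.0, 1.0], [0.0, -1.0, 0.0]]
force: [-0.2, 0.1, -5.1]
finger_gap: 0.0389
```

Run:
```python
from h import *
standing('yellow','s22'); to(.4522,.0155,.169,-1.5)
im=cv2.imread('pics/s22_scene.png'); cv2.imwrite("pics/s22.png",cv2.resize(im[140:260,290:410],None,fx=5,fy=5))
```

```text
scene 29 xy [0.4553 0.0197] tiltdeg [ 8.3 -5.6] rms 0.0021 z [0.147 0.164]
top few
t 43.8 pos [0.4526 0.0159 0.1856] ang -1.44 tilt [ 0.  0. -1.] gap 0.0389 F [-0.2  0.  -5.2]
spin 0.06 then dx,dy,dz [-0.4 16.6 -0.4]
```

View pics/s22.png

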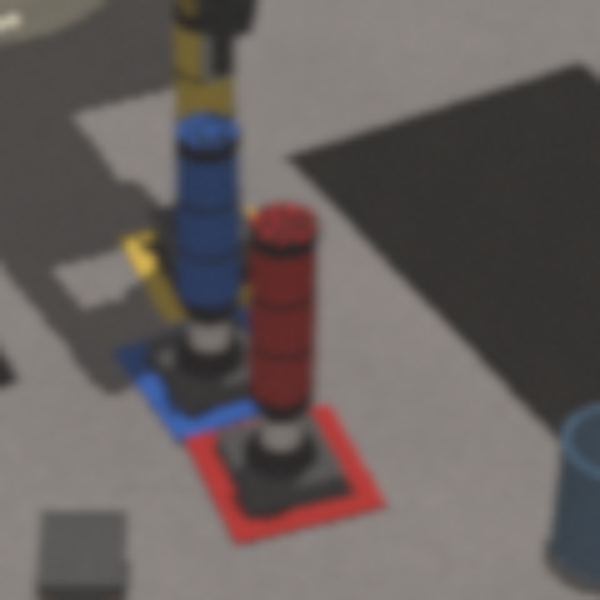

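Well placed. Lower by feel and release.

Call:
{"name": "apply_moves", "arguments": {"rows": [{"dx": -0.4,"dy": 5,"dz": -0.4,"spin": 0},{"dx": 0,"dy": 5,"dz": 0,"spin": 0},{"dx": 0,"dy": 4,"dz": 0,"spin": 0},{"dx": 0,"dy": 2,"dz": 0,"spin": 0},{"dx": 0,"dy": 0,"dz": 0,"spin": 0},{"dx": 0,"dy": 0,"dz": 0,"spin": 0}]}}

```text
time_s: 44.4
tool_pos: [0.452, 0.0152, 0.1696]
orientation: [[1.0, -0.0, 0.026], [-0.026, 0.0, 1.0], [-0.0, -1.0, 0.0]]
force: [0.5, -0.6, -6.7]
finger_gap: 0.039
```

Call:
{"name": "apply_moves", "arguments": {"rows": [{"dx": 0,"dy": 0.8,"dz": 0,"spin": 0},{"dx": 0,"dy": 0,"dz": 0,"spin": 0},{"dx": 0,"dy": 0,"dz": 0,"spin": 0}]}}

```text
time_s: 44.7
tool_pos: [0.452, 0.0152, 0.1689]
orientation: [[1.0, 0.0, 0.026], [-0.026, 0.0, 1.0], [0.0, -1.0, 0.0]]
force: [-0.1, 0.3, -5.4]
finger_gap: 0.0386
```

Call:
{"name": "apply_moves", "arguments": {"rows": [{"dx": 0,"dy": 0.8,"dz": 0,"spin": 0},{"dx": 0,"dy": 0,"dz": 0,"spin": 0},{"dx": 0,"dy": 0,"dz": 0,"spin": 0}]}}

```text
time_s: 45.0
tool_pos: [0.4522, 0.0152, 0.1688]
orientation: [[1.0, 0.0, 0.026], [-0.026, 0.0, 1.0], [0.0, -1.0, 0.0]]
force: [-2.7, 0.0, 5.7]
finger_gap: 0.0385
```

Call:
{"name": "apply_moves", "arguments": {"rows": [{"dx": 0,"dy": -1.5,"dz": 0,"spin": 0},{"dx": 0,"dy": 0,"dz": 0,"spin": 0},{"dx": 0,"dy": 0,"dz": 0,"spin": 0},{"dx": 0,"dy": 0,"dz": 0,"spin": 0},{"dx": 0,"dy": -15,"dz": 0,"spin": 0},{"dx": 0,"dy": -30,"dz": 0,"spin": 0},{"dx": 0,"dy": -40,"dz": 0,"spin": 0},{"dx": 0,"dy": -20,"dz": 0,"spin": 0},{"dx": 0,"dy": 0,"dz": 0,"spin": 0}], "gripper": 0.5}}

```text
time_s: 45.9
tool_pos: [0.4537, 0.0152, 0.2774]
orientation: [[1.0, 0.006, 0.026], [-0.026, 0.0, 1.0], [0.006, -1.0, 0.0]]
force: [-0.0, 0.4, -0.9]
finger_gap: 0.0641
```

Run:
```python
from h import *
standing('yellow','s23'); to(.4522,.0155,.169,-1.5)
im=cv2.imread('pics/s23_scene.png'); 
d=np.load('top0.npy'); W=cloud('top',d); im0=cv2.imread('pics/top0.png')
box=(u>345)&(u<395)&(v>225)&(v<300)
for lo,hi in [(.163,.175),(.155,.175)]:
    m=box&(W[...,2]>lo)&(W[...,2]<hi); P=W[m]; c=P.mean(0)
    for _ in range(3):
        p=np.polyfit(P[:,0],P[:,1],1); r=P[:,1]-np.polyval(p,P[:,0]); P=P[abs(r)<.008]
    print(len(P),'slope deg',np.degrees(np.arctan(p[0])),'y at .432',np.polyval(p,.432),'resid',np.percentile(r,[3,50,97]).round(4),'x',np.percentile(P[:,0],[.5,99.5]).round(4),np.median(P[:,2]))
# carton
m=(u>420)&(u<520)&(v>195)&(v<320)&(W[...,2]>.09)&(W[...,2]<.11); m=comp(m)
m=cv2.erode(m.astype(np.uint8),np.ones((2,2)))>0
cs=max(cv2.findContours(comp((u>420)&(u<520)&(v>195)&(v<320)&(W[...,2]>.09)&(W[...,2]<.11)).astype(np.uint8),0,1)[0],key=len).reshape(-1,2)
q=plane('top',cs,.1)[:,:2]*1000
r=cv2.minAreaRect(q.astype(np.float32)); print('carton',r, cv2.boxPoints(r).round(1).tolist())
# rack-facing edge fit
up=q[(q[:,1]>np.interp(q[:,0],[300,600],[-400,-365])-20)]
p=np.polyfit(up[:,0],up[:,1],1)
for _ in range(4):
    rr=up[:,1]-np.polyval(p,up[:,0]); up=up[abs(rr)<3]; p=np.polyfit(up[:,0],up[:,1],1)
print('edge',len(up),np.degrees(np.arctan(p[0])),'y@445',np.polyval(p,445))
```

```text
scene 70 xy [0.4529 0.0158] tiltdeg [ 1.5 -0.3] rms 0.002 z [0.155 0.186]
top few
t 46.0 pos [0.4519 0.0152 0.2743] ang -1.47 tilt [ 0.  0. -1.] gap 0.0644 F [-0.2 -0.6 -0.5]
spin 0.03 then dx,dy,dz [  0.3 105.3   0.3]
206 slope deg 1.0923501318839082 y at .432 -0.19702291738983027 resid [-0.004   0.      0.0038] x [0.363  0.5009] 0.16836750115568555
229 slope deg 1.0953259931583352 y at .432 -0.19665127767909982 resid [-0.0044  0.0001  0.0036] x [0.3633 0.5009] 0.16817134916593915
carton ((445.0159912109375, -455.17919921875), (261.98638916015625, 162.79644775390625), 5.450567245483398) [[306.8999938964844, -386.6000061035156], [322.29998779296875, -548.7000122070312], [583.0999755859375, -523.7999877929688], [567.7000122070312, -361.70001220703125]]
edge 70 5.5346048210764645 y@445 -376.04768723393113
```

View pics/s23_scene.png

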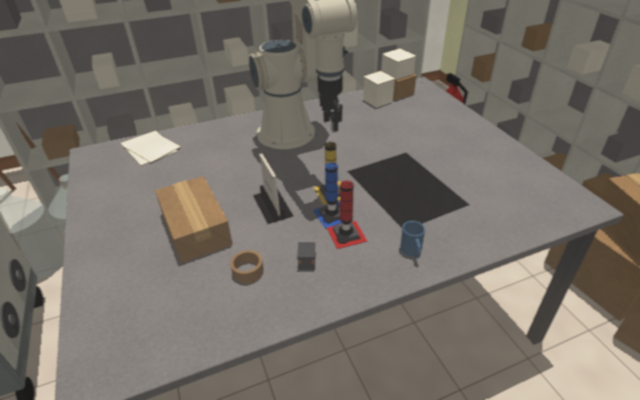

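Call:
{"name": "apply_moves", "arguments": {"rows": [{"dx": 0,"dy": 0,"dz": 0,"spin": 7.9},{"dx": 0,"dy": 0,"dz": 0,"spin": 8},{"dx": 0,"dy": 0,"dz": 0,"spin": 8},{"dx": 0,"dy": 0,"dz": 0,"spin": 8},{"dx": 0,"dy": 0,"dz": 0,"spin": 8},{"dx": 0,"dy": 0,"dz": 0,"spin": 8},{"dx": 0,"dy": 0,"dz": 0,"spin": 8},{"dx": 0,"dy": 0,"dz": 0,"spin": 8},{"dx": 0,"dy": 0,"dz": 0,"spin": 8},{"dx": 0,"dy": 0,"dz": 0,"spin": 8},{"dx": 0,"dy": 0,"dz": 0,"spin": 7.5},{"dx": 0,"dy": 0,"dz": 0,"spin": 0}], "gripper": 0}}

```text
time_s: 47.2
tool_pos: [0.4511, 0.0151, 0.2729]
orientation: [[0.018, -0.003, 1.0], [-1.0, -0.0, 0.018], [0.0, -1.0, -0.003]]
force: [-0.1, -0.5, 0.6]
finger_gap: 0.0427
```

Run:
```python
from h import *
to(.432,-.197,.146,-88.9)
```

```text
t 47.2 pos [0.4511 0.0151 0.2729] ang -88.98 tilt [-0.003 -0.    -1.   ] gap 0.0427 F [-0.1 -0.5  0.6]
spin -0.08 then dx,dy,dz [211.7 126.9 -23.2]
```

Call:
{"name": "apply_moves", "arguments": {"rows": [{"dx": 30,"dy": 0,"dz": -3,"spin": 0},{"dx": 36,"dy": 0,"dz": -4,"spin": 0},{"dx": 36,"dy": 0,"dz": -4,"spin": 0},{"dx": 36,"dy": 0,"dz": -4,"spin": 0},{"dx": 36,"dy": 0,"dz": -4,"spin": 0},{"dx": 36,"dy": 0,"dz": -4,"spin": 0},{"dx": 0,"dy": 0,"dz": 0,"spin": 0},{"dx": 0,"dy": 0,"dz": 0,"spin": 0},{"dx": 0,"dy": 0,"dz": 0,"spin": 0}]}}

```text
time_s: 48.1
tool_pos: [0.4328, -0.1945, 0.2738]
orientation: [[0.022, -0.001, 1.0], [-1.0, 0.001, 0.022], [-0.001, -1.0, -0.001]]
force: [0.7, 0.1, -0.2]
finger_gap: 0.0426
```

Run:
```python
from h import *
to(.432,-.197,.146,-88.9)
standing('yellow','s24');standing('blue');standing('red')
m=mats(cv2.imread('pics/s24_top.png'))
```

```text
t 48.1 pos [ 0.4328 -0.1945  0.2738] ang -88.76 tilt [-0.001  0.001 -1.   ] gap 0.0426 F [ 0.7  0.1 -0.2]
spin 0.14 then dx,dy,dz [  2.5 127.8  -0.8]
scene 62 xy [0.4528 0.0164] tiltdeg [ 3.8 -1.8] rms 0.0024 z [0.155 0.184]
top 155 xy [0.4496 0.0161] tiltdeg [-2.5  3.9] rms 0.0069 z [0.097 0.2  ]
scene 276 xy [ 0.5639 -0.0285] tiltdeg [ 0.1 -0. ] rms 0.002 z [0.079 0.185]
top 207 xy [ 0.5621 -0.031 ] tiltdeg [ 0.6 -3.4] rms 0.0068 z [0.086 0.2  ]
scene 332 xy [ 0.668  -0.0248] tiltdeg [ 0.1 -0.2] rms 0.0016 z [0.077 0.186]
top 191 xy [ 0.6663 -0.0268] tiltdeg [1.  0.3] rms 0.0018 z [0.077 0.199]
```

View pics/s24_top.png

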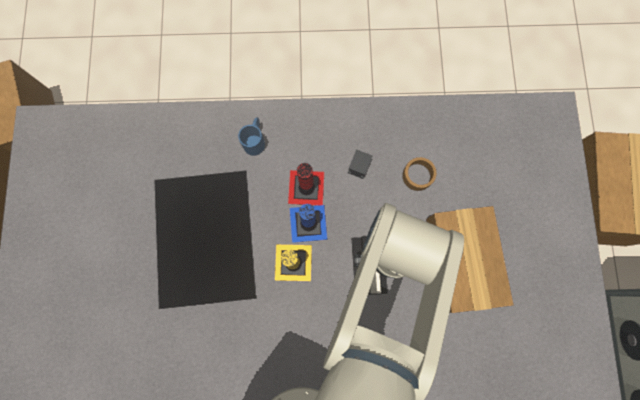

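All three lamps stand centred on their mats. Now down onto the panel.

Call:
{"name": "apply_moves", "arguments": {"rows": [{"dx": 2.5,"dy": 20,"dz": -0.8,"spin": 0.1},{"dx": 0,"dy": 25,"dz": 0,"spin": 0},{"dx": 0,"dy": 25,"dz": 0,"spin": 0},{"dx": 0,"dy": 25,"dz": 0,"spin": 0},{"dx": 0,"dy": 20,"dz": 0,"spin": 0},{"dx": 0,"dy": 10,"dz": 0,"spin": 0},{"dx": 0,"dy": 0,"dz": 0,"spin": 0},{"dx": 0,"dy": 0,"dz": 0,"spin": 0}]}}

```text
time_s: 49.2
tool_pos: [0.4328, -0.1979, 0.1501]
orientation: [[0.018, 0.001, 1.0], [-1.0, -0.0, 0.018], [0.0, -1.0, 0.001]]
force: [0.4, 0.9, -0.5]
finger_gap: 0.0423
```

Run:
```python
from h import *
to(.432,-.197,.146,-88.9)
im,d=bot.get_image('scene'); cv2.imwrite("pics/s25.png",cv2.resize(im[130:230,220:340],None,fx=5,fy=5))
```

```text
t 49.2 pos [ 0.4328 -0.1979  0.1501] ang -88.95 tilt [ 0.001 -0.    -1.   ] gap 0.0423 F [ 0.4  0.9 -0.5]
spin -0.05 then dx,dy,dz [-0.9  4.1 -0.8]
```

View pics/s25.png

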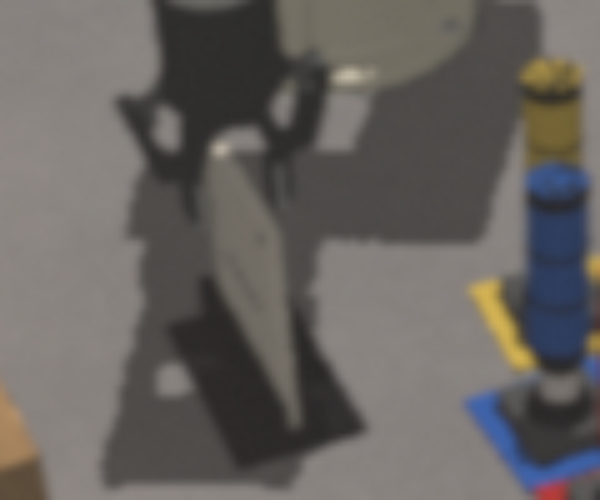

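Call:
{"name": "apply_moves", "arguments": {"rows": [{"dx": -0.9,"dy": 3,"dz": -0.8,"spin": 0},{"dx": 0,"dy": 0,"dz": 0,"spin": 0},{"dx": 0,"dy": 0,"dz": 0,"spin": 0},{"dx": 0,"dy": 0,"dz": 0,"spin": 0},{"dx": 0,"dy": 0,"dz": 0,"spin": 0},{"dx": 0,"dy": 0,"dz": 0,"spin": 0},{"dx": 0,"dy": 0,"dz": 0,"spin": 0}], "gripper": -1}}

```text
time_s: 49.95
tool_pos: [0.4318, -0.197, 0.147]
orientation: [[0.018, 0.001, 1.0], [-1.0, -0.0, 0.018], [0.0, -1.0, 0.001]]
force: [-1.6, -0.4, 5.5]
finger_gap: 0.0073
```

Run:
```python
from h import *
to(.432,-.197,.25,-88.9)
```

```text
t 49.95 pos [ 0.4318 -0.197   0.147 ] ang -88.98 tilt [ 0.001 -0.    -1.   ] gap 0.0073 F [-1.6 -0.4  5.5]
spin -0.08 then dx,dy,dz [   0.  -103.     0.2]
```

Call:
{"name": "apply_moves", "arguments": {"rows": [{"dx": 0,"dy": -5,"dz": 0,"spin": 0},{"dx": 0,"dy": -10,"dz": 0,"spin": 0},{"dx": 0,"dy": -15,"dz": 0,"spin": 0},{"dx": 0,"dy": -15,"dz": 0,"spin": 0},{"dx": 0,"dy": -10,"dz": 0,"spin": 0},{"dx": 0,"dy": -5,"dz": 0,"spin": 0},{"dx": 0,"dy": 0,"dz": 0,"spin": -2.2},{"dx": 0,"dy": 0,"dz": 0,"spin": -2.2},{"dx": 0,"dy": 0,"dz": 0,"spin": 0},{"dx": 0,"dy": 0,"dz": 0,"spin": 0}]}}

```text
time_s: 50.95
tool_pos: [0.4314, -0.1968, 0.2063]
orientation: [[0.094, -0.0, 0.996], [-0.996, 0.0, 0.094], [-0.0, -1.0, -0.0]]
force: [-0.2, 0.5, -2.8]
finger_gap: 0.007
```

Run:
```python
from h import *
to(.4334,-.3369,.139,-84.5)
im,d=bot.get_image('scene'); cv2.imwrite("pics/s26.png",cv2.resize(im[110:230,180:320],None,fx=5,fy=5))
```

```text
t 50.95 pos [ 0.4314 -0.1968  0.2063] ang -84.63 tilt [-0.  0. -1.] gap 0.007 F [-0.2  0.5 -2.8]
spin -0.13 then dx,dy,dz [139.7  67.3 -11.4]
```

View pics/s26.png

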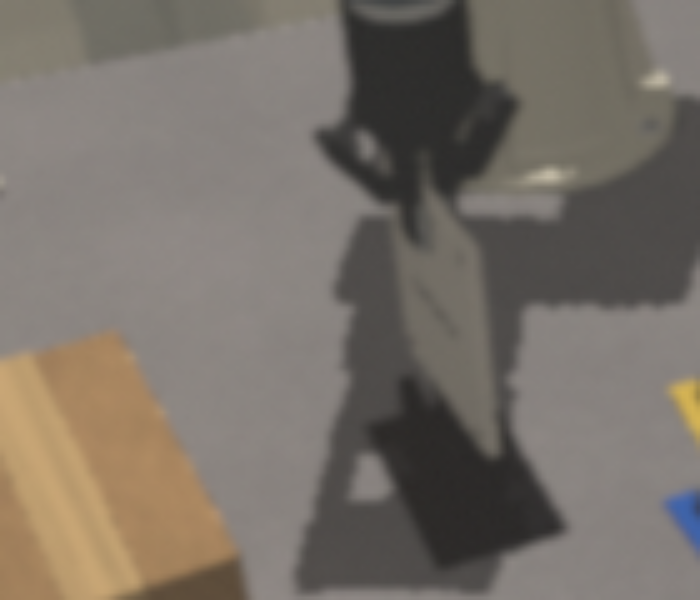

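Call:
{"name": "apply_moves", "arguments": {"rows": [{"dx": 8,"dy": 0,"dz": -1,"spin": -0.1},{"dx": 14,"dy": 0,"dz": -1,"spin": 0},{"dx": 17,"dy": 0,"dz": -1.5,"spin": 0},{"dx": 17,"dy": 0,"dz": -1.5,"spin": 0},{"dx": 17,"dy": 0,"dz": -1.5,"spin": 0},{"dx": 17,"dy": 0,"dz": -1.5,"spin": 0},{"dx": 17,"dy": 0,"dz": -1,"spin": 0},{"dx": 14,"dy": 0,"dz": -1,"spin": 0},{"dx": 10,"dy": 0,"dz": -1,"spin": 0},{"dx": 6,"dy": 0,"dz": 0,"spin": 0},{"dx": 0,"dy": 0,"dz": 0,"spin": 0},{"dx": 0,"dy": 0,"dz": 0,"spin": 0}]}}

```text
time_s: 52.2
tool_pos: [0.4337, -0.3339, 0.2064]
orientation: [[0.096, -0.0, 0.995], [-0.995, 0.001, 0.096], [-0.001, -1.0, -0.0]]
force: [-0.4, 0.6, -2.3]
finger_gap: 0.0076
```

Call:
{"name": "apply_moves", "arguments": {"rows": [{"dx": 0,"dy": 10,"dz": 0,"spin": 0},{"dx": 0,"dy": 15,"dz": 0,"spin": 0},{"dx": 0,"dy": 15,"dz": 0,"spin": 0},{"dx": 0,"dy": 12,"dz": 0,"spin": 0},{"dx": 0,"dy": 6,"dz": 0,"spin": 0},{"dx": 0,"dy": 0,"dz": 0,"spin": 0},{"dx": 0,"dy": 0,"dz": 0,"spin": 0}]}}

```text
time_s: 52.9
tool_pos: [0.434, -0.3343, 0.1487]
orientation: [[0.096, 0.0, 0.995], [-0.995, -0.0, 0.096], [0.0, -1.0, 0.0]]
force: [0.3, 0.8, -1.8]
finger_gap: 0.0071
```

Run:
```python
from h import *
to(.4334,-.3369,.139,-84.5)
im,d=bot.get_image('scene'); cv2.imwrite("pics/s27.png",cv2.resize(im[130:270,140:300],None,fx=4,fy=4))
W=cloud('scene',d); H=hsv(im)
uu,vv=u,v
m=(uu>200)&(uu<300)&(vv>120)&(vv<240)&(H[...,1]<45)&(W[...,2]>.03)&(W[...,2]<.11)&(W[...,1]>-.36)&(W[...,1]<-.29)
m=comp(m); P=W[m]
for _ in range(3):
    A=np.c_[P[:,0],P[:,2],np.ones(len(P))]; c=np.linalg.lstsq(A,P[:,1],rcond=None)[0]; r=P[:,1]-A@c; P=P[abs(r)<.006]
print(len(P),'slopex deg',np.degrees(np.arctan(c[0])),'tilt deg',np.degrees(np.arctan(c[1])),'y at (.4334,0.05)',c@[.4334,.05,1], r.std(), 'x',np.percentile(P[:,0],[1,99]))
```

```text
t 52.9 pos [ 0.434  -0.3343  0.1487] ang -84.46 tilt [ 0. -0. -1.] gap 0.0071 F [ 0.3  0.8 -1.8]
spin 0.04 then dx,dy,dz [ 2.5  9.7 -0.8]
217 slopex deg 6.6366659951692535 tilt deg 0.06763465519584187 y at (.4334,0.05) -0.3361204607841052 0.0017101575007720641 x [0.37225267 0.51096835]
```

View pics/s27.png

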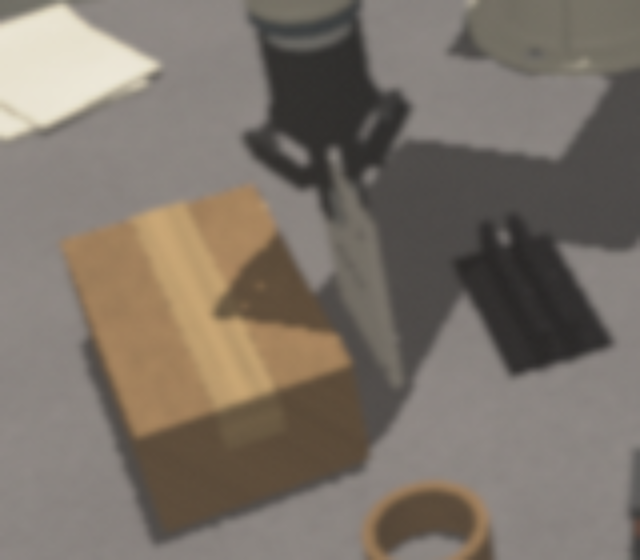

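Run:
```python
from h import *
im,d=bot.get_image('scene'); W=cloud('scene',d)
m=comp((u>140)&(u<240)&(v>160)&(v<270)&(abs(W[...,2]-.1)<.006)&(W[...,1]<-.34))
cs=max(cv2.findContours(m.astype(np.uint8),0,1)[0],key=len).reshape(-1,2)
q=plane('scene',cs,.1)[:,:2]*1000
r=cv2.minAreaRect(q.astype(np.float32)); print('carton scene',r)
up=q[q[:,1]>np.interp(q[:,0],[300,600],[-390,-361])-12]
p=np.polyfit(up[:,0],up[:,1],1)
for _ in range(5):
    rr=up[:,1]-np.polyval(p,up[:,0]); up=up[abs(rr)<3]; p=np.polyfit(up[:,0],up[:,1],1)
print(len(up),np.degrees(np.arctan(p[0])),np.polyval(p,[437,445]))
```

```text
carton scene ((451.3913269042969, -455.0907287597656), (271.91217041015625, 159.84371948242188), 5.341678619384766)
47 5.40680326139402 [-377.44879287 -376.69161181]
```

Call:
{"name": "apply_moves", "arguments": {"rows": [{"dx": 2.5,"dy": 3,"dz": -0.8,"spin": 0},{"dx": 0,"dy": 3,"dz": 0,"spin": 0},{"dx": 0,"dy": 1.5,"dz": 0,"spin": 0},{"dx": 0,"dy": 0,"dz": 0,"spin": 0},{"dx": 0,"dy": 0,"dz": 0,"spin": 0}]}}

```text
time_s: 53.5
tool_pos: [0.4332, -0.3368, 0.141]
orientation: [[0.096, -0.0, 0.995], [-0.995, 0.0, 0.096], [-0.0, -1.0, -0.0]]
force: [0.7, -0.8, -2.8]
finger_gap: 0.007
```

Call:
{"name": "apply_moves", "arguments": {"rows": [{"dx": 0,"dy": 0.8,"dz": 0,"spin": 0},{"dx": 0,"dy": 0,"dz": 0,"spin": 0},{"dx": 0,"dy": 0,"dz": 0,"spin": 0}]}}

```text
time_s: 53.8
tool_pos: [0.4332, -0.3368, 0.1402]
orientation: [[0.096, 0.0, 0.995], [-0.995, -0.0, 0.096], [0.0, -1.0, 0.0]]
force: [-0.0, 0.4, -1.7]
finger_gap: 0.0071
```

Call:
{"name": "apply_moves", "arguments": {"rows": [{"dx": 0,"dy": 0.8,"dz": 0,"spin": 0},{"dx": 0,"dy": 0,"dz": 0,"spin": 0},{"dx": 0,"dy": 0,"dz": 0,"spin": 0}]}}

```text
time_s: 54.1
tool_pos: [0.4332, -0.3369, 0.1394]
orientation: [[0.096, 0.0, 0.995], [-0.995, 0.0, 0.096], [-0.0, -1.0, 0.0]]
force: [-0.6, 0.2, -2.3]
finger_gap: 0.0075
```

Call:
{"name": "apply_moves", "arguments": {"rows": [{"dx": 0,"dy": 0.6,"dz": 0,"spin": 0},{"dx": 0,"dy": 0,"dz": 0,"spin": 0},{"dx": 0,"dy": 0,"dz": 0,"spin": 0}]}}

```text
time_s: 54.4
tool_pos: [0.4333, -0.337, 0.139]
orientation: [[0.096, 0.0, 0.995], [-0.995, -0.0, 0.096], [0.0, -1.0, 0.0]]
force: [-1.3, 0.6, 0.9]
finger_gap: 0.0077
```

Call:
{"name": "apply_moves", "arguments": {"rows": [{"dx": 0,"dy": 0,"dz": 0,"spin": 0},{"dx": 0,"dy": 0,"dz": 0,"spin": 0},{"dx": 0,"dy": 0,"dz": 0,"spin": 0},{"dx": 0,"dy": 0,"dz": 0,"spin": 0},{"dx": 0,"dy": 0,"dz": 0,"spin": 0}], "gripper": -0.36}}

```text
time_s: 54.9
tool_pos: [0.4332, -0.3368, 0.1388]
orientation: [[0.096, 0.0, 0.995], [-0.995, -0.0, 0.096], [0.0, -1.0, 0.0]]
force: [0.6, 0.3, -1.1]
finger_gap: 0.0269
```

Run:
```python
from h import *
to(.4334,-.3369,.139,-84.5)
im,d=bot.get_image('scene'); cv2.imwrite("pics/s28.png",cv2.resize(im[130:270,140:300],None,fx=4,fy=4))
```

```text
t 54.9 pos [ 0.4332 -0.3368  0.1388] ang -84.47 tilt [ 0. -0. -1.] gap 0.0269 F [ 0.6  0.3 -1.1]
spin 0.03 then dx,dy,dz [ 0.1 -0.2  0.1]
```

View pics/s28.png

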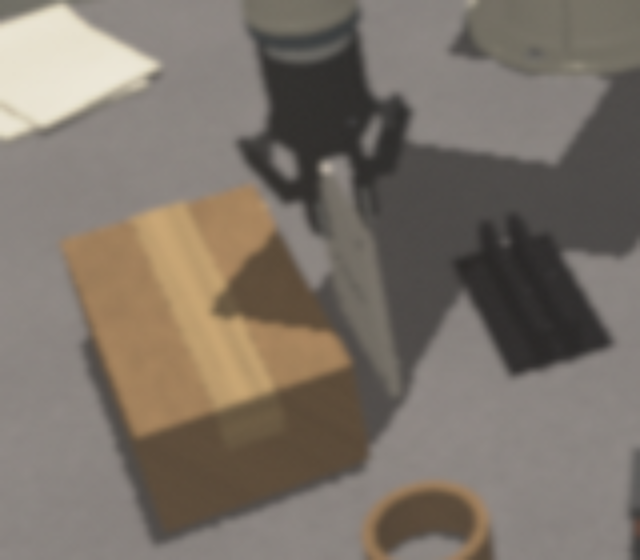

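Upright, slightly leaning towards the carton-side finger. Lower it gradually.

Call:
{"name": "apply_moves", "arguments": {"rows": [{"dx": 2,"dy": 0,"dz": 0,"spin": 0},{"dx": 4,"dy": 0,"dz": 0,"spin": 0},{"dx": 4,"dy": 0,"dz": 0,"spin": 0},{"dx": 4,"dy": 0,"dz": 0,"spin": 0},{"dx": 4,"dy": 0,"dz": 0,"spin": 0},{"dx": 4,"dy": 0,"dz": 0,"spin": 0},{"dx": 0,"dy": 0,"dz": 0,"spin": 0},{"dx": 0,"dy": 0,"dz": 0,"spin": 0}]}}

```text
time_s: 55.75
tool_pos: [0.4353, -0.3588, 0.1388]
orientation: [[0.096, -0.0, 0.995], [-0.995, 0.0, 0.096], [-0.0, -1.0, -0.0]]
force: [-0.3, -0.3, -0.1]
finger_gap: 0.0274
```

Run:
```python
from h import *
to(.4334,-.3369,.139,-84.5)
im,d=bot.get_image('scene'); cv2.imwrite("pics/s29.png",cv2.resize(im[130:270,140:300],None,fx=4,fy=4))
```

```text
t 55.75 pos [ 0.4353 -0.3588  0.1388] ang -84.49 tilt [-0.  0. -1.] gap 0.0274 F [-0.3 -0.3 -0.1]
spin 0.01 then dx,dy,dz [-22.   -0.2   0.2]
```

View pics/s29.png

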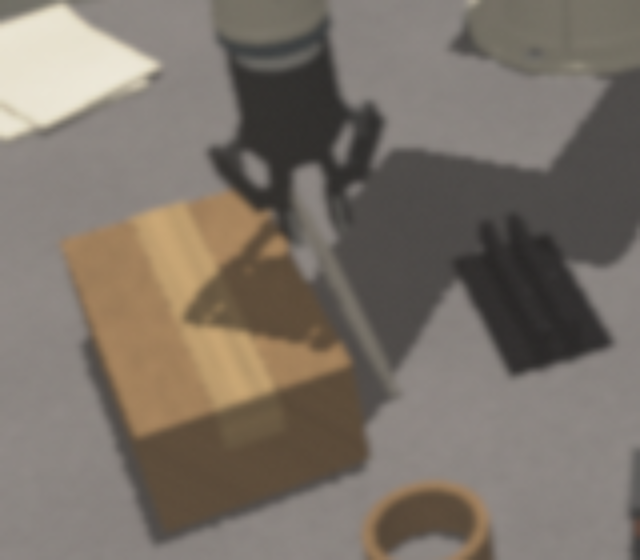

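Call:
{"name": "apply_moves", "arguments": {"rows": [{"dx": 3,"dy": 0,"dz": 0,"spin": 0},{"dx": 4,"dy": 0,"dz": 0,"spin": 0},{"dx": 4,"dy": 0,"dz": 0,"spin": 0},{"dx": 4,"dy": 0,"dz": 0,"spin": 0},{"dx": 3,"dy": 0,"dz": 0,"spin": 0},{"dx": 3,"dy": 0,"dz": 0,"spin": 0},{"dx": 3,"dy": 0,"dz": 0,"spin": 0},{"dx": 0,"dy": 0,"dz": 0,"spin": 0},{"dx": 0,"dy": 0,"dz": 0,"spin": 0}]}}

```text
time_s: 56.7
tool_pos: [0.4376, -0.3826, 0.1388]
orientation: [[0.096, -0.0, 0.995], [-0.995, 0.0, 0.096], [-0.0, -1.0, -0.0]]
force: [0.7, 0.2, 0.5]
finger_gap: 0.0271
```

Run:
```python
from h import *
to(.4334,-.3369,.139,-84.5)
im,d=bot.get_image('scene'); cv2.imwrite("pics/s30.png",cv2.resize(im[130:270,140:300],None,fx=4,fy=4))
```

```text
t 56.7 pos [ 0.4376 -0.3826  0.1388] ang -84.48 tilt [-0.  0. -1.] gap 0.0271 F [0.7 0.2 0.5]
spin 0.02 then dx,dy,dz [-45.9  -0.2   0.2]
```

View pics/s30.png

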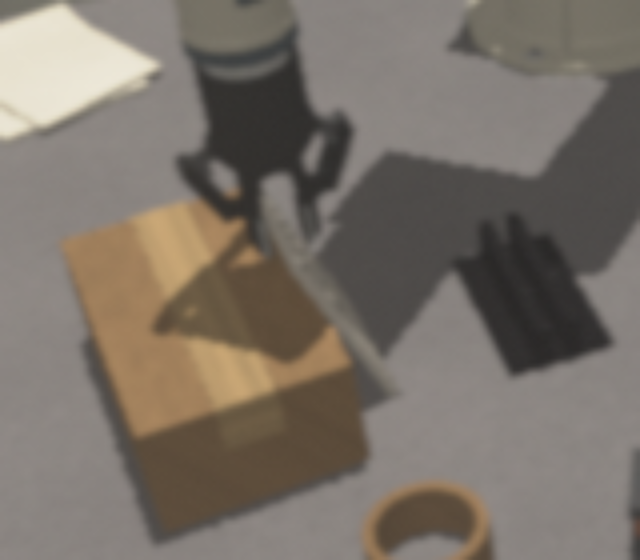

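Call:
{"name": "apply_moves", "arguments": {"rows": [{"dx": 2,"dy": 0,"dz": 0,"spin": 0},{"dx": 1.5,"dy": 0,"dz": 0,"spin": 0},{"dx": 0,"dy": 0,"dz": 0,"spin": 0},{"dx": 0,"dy": 0,"dz": 0,"spin": 0},{"dx": 0,"dy": -4,"dz": 0,"spin": 0},{"dx": 0,"dy": -8,"dz": 0,"spin": 0},{"dx": 0,"dy": -15,"dz": 0,"spin": 0},{"dx": 0,"dy": -20,"dz": 0,"spin": 0},{"dx": 0,"dy": -40,"dz": 0,"spin": 0},{"dx": 0,"dy": -40,"dz": 0,"spin": 0},{"dx": 0,"dy": 0,"dz": 0,"spin": 0}]}}

```text
time_s: 57.85
tool_pos: [0.4404, -0.3882, 0.2731]
orientation: [[0.096, 0.008, 0.995], [-0.995, -0.007, 0.096], [0.008, -1.0, 0.007]]
force: [-0.7, -0.1, 0.2]
finger_gap: 0.027
```

Run:
```python
from h import *
to(.3,-.5,.3)
im,d=bot.get_image('scene'); cv2.imwrite("pics/s31.png",cv2.resize(im[130:270,140:300],None,fx=4,fy=4))
```

```text
t 57.85 pos [ 0.4404 -0.3882  0.2731] ang -84.47 tilt [ 0.008 -0.007 -1.   ] gap 0.027 F [-0.7 -0.1  0.2]
spin -0.0 then dx,dy,dz [  97.8  -26.9 -150.5]
```

View pics/s31.png

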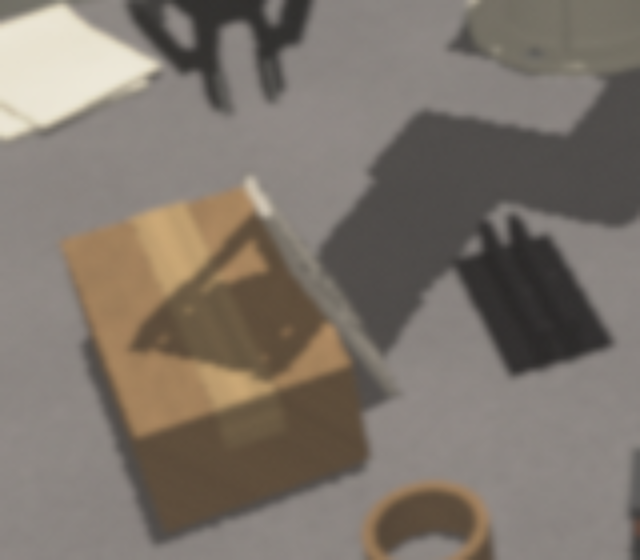

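Call:
{"name": "apply_moves", "arguments": {"rows": [{"dx": 16,"dy": -5,"dz": -25,"spin": 0},{"dx": 16,"dy": -5,"dz": -25,"spin": 0},{"dx": 16,"dy": -5,"dz": -25,"spin": 0},{"dx": 16,"dy": 0,"dz": -25,"spin": 0},{"dx": 16,"dy": 0,"dz": -25,"spin": 0},{"dx": 16,"dy": 0,"dz": -25,"spin": 0},{"dx": 16,"dy": 0,"dz": -25,"spin": 0},{"dx": 16,"dy": 0,"dz": -25,"spin": 0},{"dx": 16,"dy": 0,"dz": -25,"spin": 0},{"dx": 16,"dy": 0,"dz": -25,"spin": 0},{"dx": 0,"dy": 0,"dz": 0,"spin": 0}]}}

```text
time_s: 59.0
tool_pos: [0.2019, -0.5708, 0.2803]
orientation: [[0.094, -0.001, 0.996], [-0.996, 0.0, 0.094], [-0.0, -1.0, -0.001]]
force: [1.1, -0.5, 0.2]
finger_gap: 0.0276
```

Run:
```python
from h import *
to(.2,-.58,.3)
for c in COL: print(c); standing(c,'fin')
im,d=bot.get_image('top'); W=cloud('top',d); H=hsv(im)
print({k:np.round(m[0],1).tolist() for k,m in mats(cv2.imread('pics/top0.png')).items()})
def fit(n,im,d):
    W=cloud(n,d);H=hsv(im)
    x,y,z=W[...,0],W[...,1],W[...,2]
    m=(x>.34)&(x<.53)&(y<-.33)&(y>-.42)&(H[...,1]<45)&(z>.015)&(z<.165)&(H[...,2]>70)
    if n=='top': m&=(u>390)&(u<450)
    m=comp(m); P=W[m]; print(n,len(P))
    for _ in range(4):
        A=np.c_[P[:,0],P[:,2],np.ones(len(P))]; c=np.linalg.lstsq(A,P[:,1],rcond=None)[0]; r=P[:,1]-A@c; P=P[abs(r)<.005]
    print(len(P),'yaw',np.degrees(np.arctan(c[0])).round(2),'tilt',np.degrees(np.arctan(-c[1]*np.cos(np.arctan(c[0])))).round(2),'y(z=0,x=.434)',(c@[.434,0,1]).round(4),'x',np.percentile(P[:,0],[1,99]).round(4),'zmax',np.percentile(P[:,2],[1,99]).round(3),r.std().round(4))
fit('top',im,d); i2,d2=bot.get_image('scene'); fit('scene',i2,d2)
cv2.imwrite('pics/f1.png',cv2.resize(im[190:330,340:530],None,fx=4,fy=4)); cv2.imwrite('pics/f2.png',i2)
```

```text
t 59.0 pos [ 0.2019 -0.5708  0.2803] ang -84.62 tilt [-0.001  0.    -1.   ] gap 0.0276 F [ 1.1 -0.5  0.2]
spin -0.0 then dx,dy,dz [  9.  -19.7  -2.8]
red
scene 333 xy [ 0.668  -0.0249] tiltdeg [0.6 0.4] rms 0.0018 z [0.078 0.187]
top 181 xy [ 0.6662 -0.0269] tiltdeg [0.8 0.3] rms 0.0015 z [0.078 0.2  ]
yellow
scene 60 xy [0.4535 0.0159] tiltdeg [3.1 4.9] rms 0.0022 z [0.156 0.187]
top 156 xy [0.4485 0.0177] tiltdeg [-4.   6.1] rms 0.0075 z [0.102 0.2  ]
blue
scene 276 xy [ 0.5641 -0.0283] tiltdeg [-0.3  0. ] rms 0.002 z [0.08  0.185]
top 220 xy [ 0.562 -0.031] tiltdeg [ 0.1 -0.9] rms 0.0064 z [0.086 0.2  ]
{'red': [667.8, -25.2], 'yellow': [452.2, 15.5], 'blue': [562.4, -28.4]}
top 1599
1598 yaw 5.39 tilt 19.91 y(z=0,x=.434) -0.3328 x [0.3686 0.5051] zmax [0.016 0.152] 0.0015
scene 322
296 yaw 4.24 tilt 20.89 y(z=0,x=.434) -0.3301 x [0.3719 0.5136] zmax [0.017 0.156] 0.002
```

View pics/f1.png

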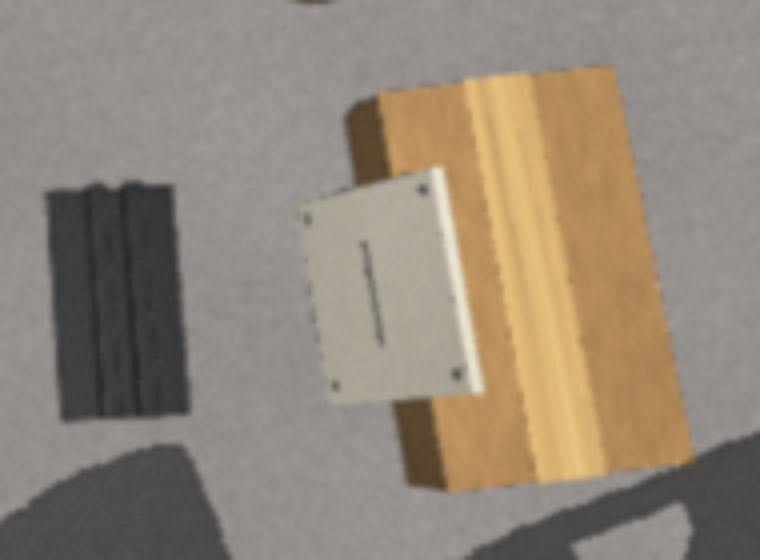

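View pics/fin_top.png

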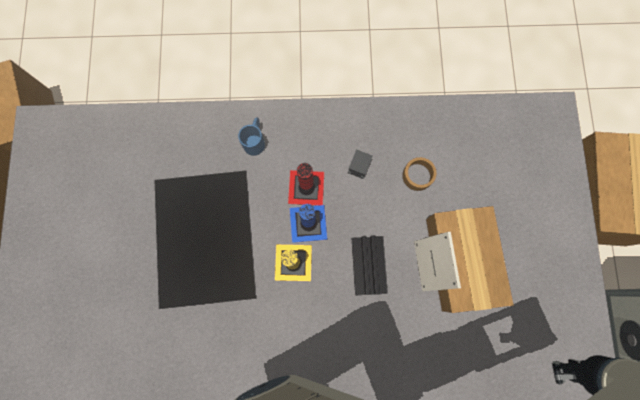

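View pics/f2.png

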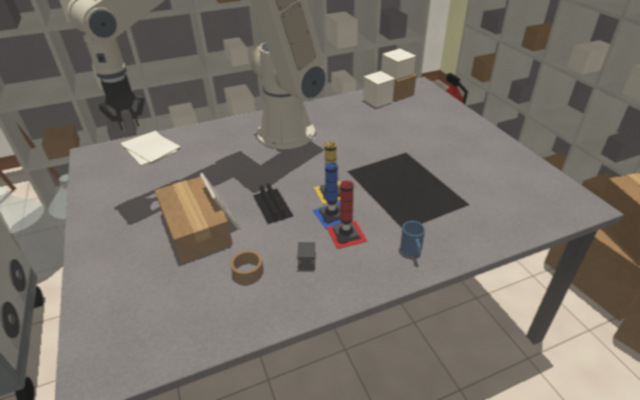

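```bash
python3 -c "
from cell import bot
print(bot.finish_job())"
```

```text
the job is handed in; nothing more can be done
None
```

The display is set up and handed in at about 59 s, but the red lamp did not go up quite as asked. I gripped it too tightly at first, so it stuck between the fingers. Its foot came about 5 mm off the counter and moved about 6 cm while the lamp was still leaning. I set it down, loosened the grip, and it settled upright before I carried it over. I can't tell whether that breaks the "foot stays on the counter" rule. The blue and yellow lamps went up with a lighter grip, and the force readings and pictures gave no sign that their feet lifted.

- **Lamps:** red, blue and yellow all stand upright and square on their own mats. They are within about 2 mm of the middle for red and within about 3 mm for blue. The two cameras differ by about 5 mm on yellow, because blue partly hides it from one of them and the other fits its patchy outline poorly. By the last arm position before release, yellow was within about 1 mm of the middle. The yellow lamp was knocked about 3 cm aside during the run, so I measured it again before gripping it.
- **Panel:** it leans on the carton's top edge with its lower edge on the counter. The top camera gives a tilt of 19.9° and a turn of 5.4°, against 5.5° for the carton. The scene camera, with fewer points, gives 20.9° and 4.2°. It sits near the middle of the side, within a few millimetres.
- **Bystanders:** the transformer, mug and tape look unmoved in the last pictures; I did not measure them again. The arm was clear of everything at hand-in.

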